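Press the glued card on two bag patterns

ROBOT

A 6-joint arm with a two-finger parallel gripper is mounted at the origin on the work surface. World frame = base frame: x ahead of the robot, y to its left, z up, the work surface at z = 0. Lengths are in m, angles in rad, forces in N, time in s.
With the tool pointing down it reaches from about 0.25 to 0.775 m from the base axis. Payload 4 kg.
Tool frame: the origin (TCP) lies at the very end of the fingers, on their centre line; the grasp point (between the pads) lies 19 mm behind it; y points along the fingers, x is the direction in which the jaws open and shut, and the axes are right-handed (so a half turn about y gives the same grasp; the last joint's range is limited). The gripper opens to 94 mm and grips with 3 to 60 N. Pads are 16 mm wide; open, the fingers measure 119 mm over their backs; the gripper's body (75 mm by 177 mm) begins 78 mm behind the grasp point.
Start: joints at [1.044, 0.087, 1.371, -0, 1.684, -0.103], TCP at [0.226, 0.501, 0.206] pointing down, gripper open.
Joint ranges: [-3.1, 3.1], [-0.76, 2.03], [0.27, 2.55], [-1.08, 4.22], [0.17, 2.65], [-2.57, 2.57]. Speed limits (rad/s): [2.79, 2.79, 3.14, 3.14, 3.14, 3.14].

INTERFACE

Orientations are given as [roll, pitch, yaw] about the fixed x, y, z axes, in that order (R = Rz(yaw) Ry(pitch) Rx(roll)).
In Python, from bench import robot gives the robot as it stands.
- The arm moves only by the shell command python3 -m handwheel 'ROWS' [OPENING]. ROWS is JSON, a list of rows, each an object with "delta_pos": the shift along the tool's x, y, z in mm, a list of three; "yaw": the turn about the tool's y in rad. A call has 1 to 12 rows; each row is the pose to reach, as a shift and turn from the pose commanded when the call began, along the tool's axes at that moment; what a row does not reach only later rows make up. A row lasts 1/10 s, in which the tool goes at most 50 mm and 8.59 degrees, less where a joint would pass 70% of its speed; a pose out of reach is approached as far as the arm can. A call with a gripper value outside its range is refused whole. OPENING is the closure in counts, from 0 (fully open) to 255 (shut), set as the call begins (- or left out, the last holds). The fingers move at their own pace and stop on an object; the grip force is fixed at half the most. Time passes only in rows, so rows that repeat a pose let the fingers close. It gives the time, the measured TCP pose, the force and the opening at its end, in the units of the state.
- robot.get_obs(): the state, without advancing time (a new reading comes with each control period).
- robot.snapshot(name): name is "side" or "top"; returns a dict with "image" (420x560x3 uint8, red, green, blue), "fx", "fy", "cx", "cy" (pixels), "rvec" (rotation vector, rad) and "tvec" (3), from world to camera coordinates, as OpenCV has them. Camera axes: x right, y down, z forward; pixel columns grow to the right and rows downward; lengths in m; the calibration is good to about 2 mm. A picture is of the moment at which its call begins. There is no depth.
- robot.close_job(): hands the job in, once; it reports no verdict.
The state is a dict: "time": time; "joint_positions": joint angles; "qvel": joint speeds; "joint_torque": joint torques, N m; "tool_pos": TCP position; "ee_rot": TCP orientation; "wrist_force": force on the tool from outside, world axes, zero at the start; "wrist_torque": the same for the moment, N m; "width": finger opening in m.
Only numpy, scipy, OpenCV 4.12 (cv2) and the standard library are available. Lean on these libraries where they do the work, as an engineer would, in place of code of your own. Each camera call takes 0.05 s, during which the arm holds its last target.

TASK

Put the freshly glued card on the two white bag patterns under pressure. Lay the wooden bar lengthwise over the card strip of the large pattern, then stand three steel weights upright in a row on the bar: the round one at the end nearer the pattern's brass-ringed hanging hole, the rectangular block at the other end, and the hexagonal one in the middle between them; also set the knobbed weight on the round card patch of the small pattern, centred. Leave the glue jar and the mug standing where they are.

Things in the scene. Friction and masses are not known exactly. Their poses are not given: they have to be found in the camera images.
- bar_mid (a point): Wooden press bar, loose, 40 x 200 x 20 mm (x, y, z), brown wood, lying flat; the point is its centre, 10 mm above its underside. y runs along its length, z up. 0.13 kg.
- round_mid (a point): Round weight, loose, a plain upright steel cylinder 34 mm in diameter and 56 mm tall, about 0.4 kg; the point is its centre, 28 mm above its underside. z up.
- block_mid (a point): Rectangular block weight, loose, plain steel, 40 x 52 x 36 mm (x, y, z), about 0.55 kg; the point is its centre, 18 mm above its underside. z up.
- hexa_mid (a point): Hexagonal weight, loose, an upright steel six-sided prism, 46 mm across flats, 53 mm across corners, 40 mm tall, with a black rubber disc 26 mm in diameter let into its top, about 0.57 kg; the point is its centre, 20 mm above its underside. Two opposite flats face +x and -x, the others follow every 60 degrees about z (up).
- knobbed_mid (a point): Knobbed weight, loose, steel: a flat disc 64 mm in diameter and 14 mm thick with a grip post 22 mm in diameter standing on its middle, 50 mm tall in all, about 0.4 kg; the point is on its axis, 25 mm above its underside (on the post, 11 mm above the disc). z up.
- panel_strip (a point): Large pattern: a fixed white board 136 x 214 mm (x, y), 3 mm thick, lying on the table, with a brown card strip 52 x 200 mm, 2 mm thick, glued along its middle. The point is the centre of the strip's upper face, 5 mm above the table. y runs along the strip; +y points to the square-cornered end, where the small brass-ringed hanging hole lies in one corner at x = +50, y = +90 mm; the -y end has rounded corners and no hole. It may lie at any yaw.
- flap_patch (a point): Small pattern: a fixed white board 110 x 110 mm, 3 mm thick, half round on one side, lying on the table, with a round brown card patch 68 mm in diameter, 2 mm thick, glued on it. The point is the centre of the patch's upper face, 5 mm above the table. It may lie at any yaw and the two patterns may change sides.
- jar: Glue jar, loose, amber glass with black cap, 56 mm in diameter, 70 mm tall, standing; origin at the centre of its underside. Not to be disturbed.
- mug: White mug, loose, 72 mm in diameter, 80 mm tall, with a handle on one side reaching about 30 mm out, standing; origin at the centre of its underside. Not to be disturbed.

How it is judged:
By the outcome, as a careful person would: the job done as asked, in the order asked, and still so for the second after the job is handed in, with the robot touching nothing.
It also fails if it takes over 115 s, if anything falls off the work surface, if the arm or the gripper's body presses on something with over 40 N, if the wrist force passes 120 N, or if a joint passes its speed limit or range.

## Working session

There is one attempt and no reset: what is moved stays moved. The work goes in short steps, Python scripts to look and compute and a shell command to move; the robot and the scene stay as the last step left them, time stands still between calls to the robot, and variables do not carry over. Pictures are saved under pics/ and viewed, and the job is handed in when it is done.

```bash
ls; mkdir -p pics
python3 - <<'E'
from bench import robot
import cv2
o=robot.get_obs()
for k,v in o.items(): print(k,v)
for n in("top","side"):
    s=robot.snapshot(n); cv2.imwrite(f"pics/{n}0.png",s["image"][:,:,::-1]); print(n,{k:v for k,v in s.items() if k!="image"})
E
```

```text
pics
time 0.0
joint_positions [ 1.04387570e+00  8.79553584e-02  1.37226192e+00 -2.33034237e-05
  1.68358238e+00 -1.03112441e-01]
qvel [ 0.00029517 -0.00153563 -0.00165437 -0.00043884  0.0003755  -0.00172079]
joint_torque [-5.49281776e-04 -3.40175843e+01 -3.02426147e+01  7.16982409e-02
  3.27607873e-02 -1.10766680e-04]
tool_pos [0.22591862 0.50085471 0.20430009]
ee_rot [-1.5705922   0.00219766  1.14698577]
wrist_force [ 1.11647794  0.31340265 -0.58148293]
wrist_torque [-0.03087053 -0.03443952 -0.03552237]
width 0.094099228532673
top {'fx': 439.68093926162993, 'fy': 439.68093926162993, 'cx': 282.9977798689269, 'cy': 203.52964403115763, 'rvec': array([ 2.09008946, -2.13025205,  0.24083633]), 'tvec': array([6.13310473e-04, 5.97025897e-01, 8.77561084e-01])}
side {'fx': 417.42431723042955, 'fy': 417.42431723042955, 'cx': 279.8357963370275, 'cy': 212.78565918913512, 'rvec': array([ 2.25289545, -0.14900962,  0.0468999 ]), 'tvec': array([-0.59618082,  0.09623515,  0.82037259])}
```

View pics/top0.png

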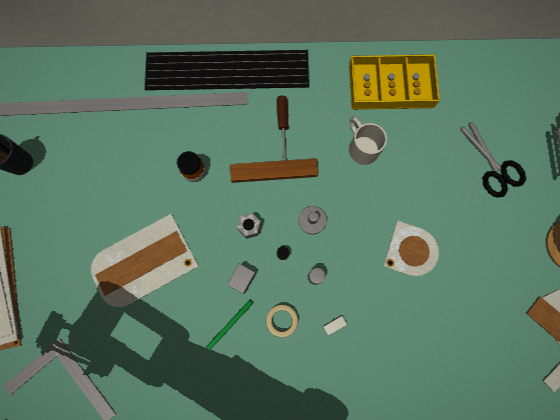

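View pics/side0.png

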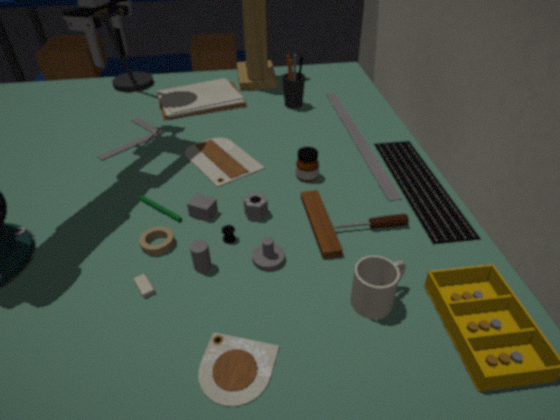

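```bash
cat > h.py <<'E'
import numpy as np,cv2
from bench import robot
def cam(n): 
    s=robot.snapshot(n); s["n"]=n; s["K"]=np.array([[s["fx"],0,s["cx"]],[0,s["fy"],s["cy"]],[0,0,1.]]); s["R"]=cv2.Rodrigues(s["rvec"])[0]; return s
def ray(s,uv,z):
    uv=np.atleast_2d(np.array(uv,float)); d=np.c_[(uv[:,0]-s["cx"])/s["fx"],(uv[:,1]-s["cy"])/s["fy"],np.ones(len(uv))]@s["R"]
    c=-s["R"].T@s["tvec"]; return c+d*((z-c[2])/d[:,2])[:,None]
def proj(s,p):
    return cv2.projectPoints(np.atleast_2d(np.array(p,float)),s["rvec"],s["tvec"],s["K"],None)[0][:,0]
def save(s,name,box=None,k=1):
    im=s["image"][:,:,::-1]
    if box: x,y,w,h=box; im=im[y:y+h,x:x+w]
    cv2.imwrite(f"pics/{name}.png",cv2.resize(im,None,fx=k,fy=k,interpolation=cv2.INTER_CUBIC))
E
python3 - <<'E'
from h import *
t=cam("top"); s=cam("side")
for c in(t,s): print(c["n"],-c["R"].T@c["tvec"],proj(c,[[0,0,0],[.3,0,0],[.3,.3,0],robot.get_obs()["tool_pos"]]).round(0).tolist())
save(t,"t1",(70,120,400,240),2); save(s,"s1",(80,120,340,250),2.3)
E
```

```text
top [ 3.92993537e-01 -1.59337567e-04  9.85956291e-01] [[283.0, 503.0], [281.0, 345.0], [140.0, 348.0], [-24.0, 411.0]]
side [ 0.53071144 -0.64398123  0.58424096] [[-24.0, 262.0], [133.0, 247.0], [150.0, 166.0], [113.0, 61.0]]
```

View pics/t1.png

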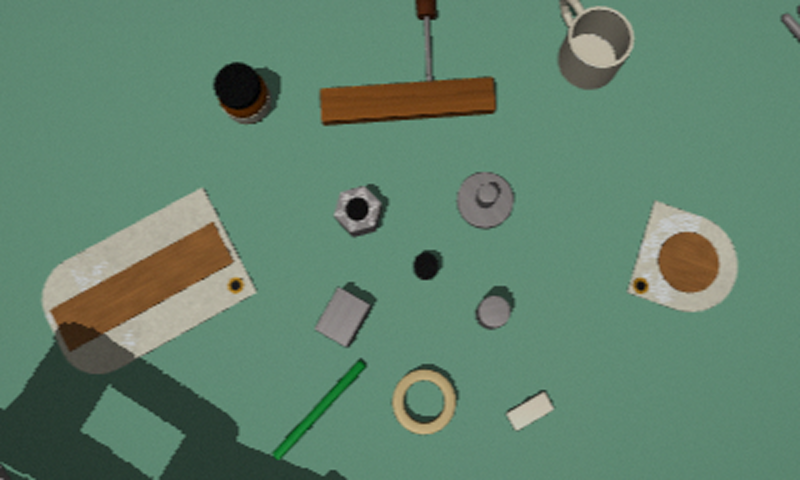

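View pics/s1.png

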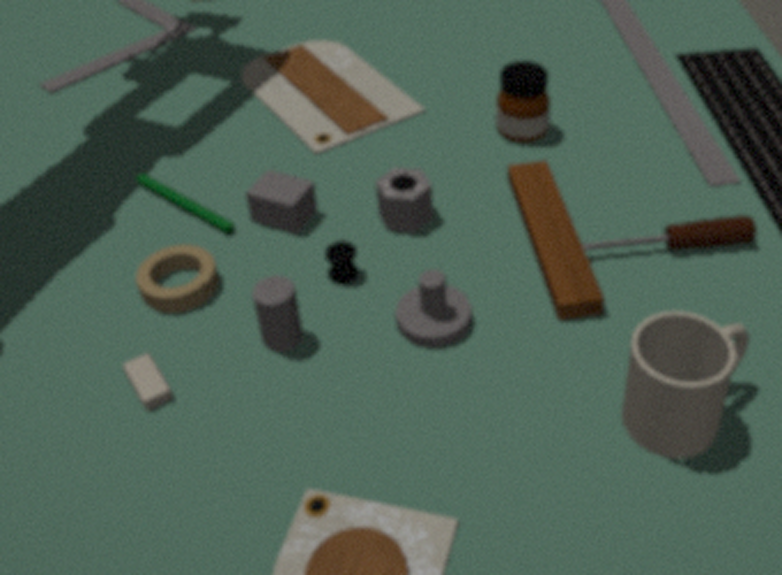

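```bash
cat > m.py <<'E'
from h import *
def comps(s,mask,amin=60):
    n,l,st,ce=cv2.connectedComponentsWithStats(mask.astype(np.uint8),connectivity=4)
    return [(l==i) for i in range(1,n) if st[i,4]>=amin]
def brown(s):
    im=s["image"].astype(int); r,g,b=im[...,0],im[...,1],im[...,2]
    return (r-b>25)&(r-g>10)
def rect_world(s,m,z,):
    v,u=np.nonzero(m); p=ray(s,np.c_[u,v],z)[:,:2]
    (c,wh,a)=cv2.minAreaRect((p*1000).astype(np.float32)); a=np.radians(a)
    w,h=wh
    if w>h: w,h,a=h,w,a+np.pi/2   # a: dir of short side
    return np.array(c),(w,h),np.degrees(a), p.mean(0)*1000
E
python3 - <<'E'
from m import *
for n in("top","side"):
    s=cam(n); print(n)
    for m in comps(s,brown(s),150):
        v,u=np.nonzero(m)
        print((u.mean().round(1),v.mean().round(1)),m.sum(),[tuple(np.round(x,1)) if np.ndim(x) else round(x,1) for x in rect_world(s,m,.005)],[np.round(x,1) for x in rect_world(s,m,.02)])
    im=s["image"]; hsv=cv2.cvtColor(im,cv2.COLOR_RGB2HSV)
    m=(hsv[...,1]<60)
    for c in comps(s,m,100):
        v,u=np.nonzero(c); 
        if 100<u.mean()<460 and 120<v.mean()<400: print("grey",u.min(),u.max(),v.min(),v.max(),c.sum())
E
```

```text
top
(np.float64(393.6), np.float64(81.6)) 4481 [(np.float64(911.5), np.float64(-287.6)), (np.float64(141.4), np.float64(212.6)), np.float64(179.8), (np.float64(910.4), np.float64(-287.3))] [array([ 903.6, -283.2]), array([139.3, 209.3]), np.float64(179.8), array([ 902.5, -283. ])]
(np.float64(281.9), np.float64(111.2)) 280 [(np.float64(835.3), np.float64(-12.4)), (np.float64(21.7), np.float64(82.3)), np.float64(89.0), (np.float64(837.1), np.float64(-13.4))] [array([828.5, -12.2]), array([21.4, 81.1]), np.float64(89.0), array([830.3, -13.2])]
(np.float64(273.5), np.float64(170.0)) 1577 [(np.float64(690.9), np.float64(8.9)), (np.float64(44.3), np.float64(202.4)), np.float64(3.2), (np.float64(690.7), np.float64(9.1))] [array([686.3,   8.8]), array([ 43.7, 199.3]), np.float64(3.2), array([686.1,   8.9])]
(np.float64(554.0), np.float64(243.1)) 432 [(np.float64(508.5), np.float64(-616.1)), (np.float64(29.1), np.float64(100.3)), np.float64(81.1), (np.float64(508.1), np.float64(-619.4))] [array([ 506.8, -606.7]), array([28.7, 98.8]), np.float64(81.1), array([ 506.3, -610. ])]
(np.float64(9.7
[... 3703 characters left out ...]
74.5]), array([143.7, 224.5]), np.float64(180.0), array([ 901. , -287.7])]
(np.float64(234.2), np.float64(369.7)) 1468 [(np.float64(494.5), np.float64(-299.8)), (np.float64(66.6), np.float64(66.8)), np.float64(36.2), (np.float64(494.4), np.float64(-300.6))] [array([ 495.4, -308.7]), array([64.9, 65.1]), np.float64(36.2), array([ 495.3, -309.5])]
grey 324 402 90 203 1737
grey 96 166 115 161 822
grey 182 265 136 187 1730
grey 374 480 140 243 2947
grey 294 321 158 181 253
grey 241 270 191 222 677
grey 186 219 193 222 743
grey 320 409 194 231 360
grey 137 176 224 258 190
grey 250 286 235 272 950
grey 189 212 238 274 655
grey 348 407 253 320 2908
grey 132 156 272 299 401
grey 196 282 331 407 3252
```

Run:
```python
from m import *
t=cam("top"); s=cam("side")
def crop(c,b): x,y,w,h=b; return cv2.resize(c["image"][y:y+h,x:x+w,::-1],(400,300),interpolation=cv2.INTER_NEAREST)
T=[(228,203,48,36),(220,260,48,36),(290,202,48,36),(294,257,48,36)]
S=[(230,188,48,36),(178,188,48,36),(244,235,48,36),(176,236,52,39)]
def g(L,c):
    im=np.vstack([np.hstack([crop(c,L[0]),crop(c,L[1])]),np.hstack([crop(c,L[2]),crop(c,L[3])])]); return np.clip(im.astype(float)*1.3,0,255)
cv2.imwrite("pics/gt.png",g(T,t)); cv2.imwrite("pics/gs.png",g(S,s))
```

```text
[ WARN:0@2.248] global loadsave.cpp:1063 imwrite_ Unsupported depth image for selected encoder is fallbacked to CV_8U.
```

View pics/gt.png

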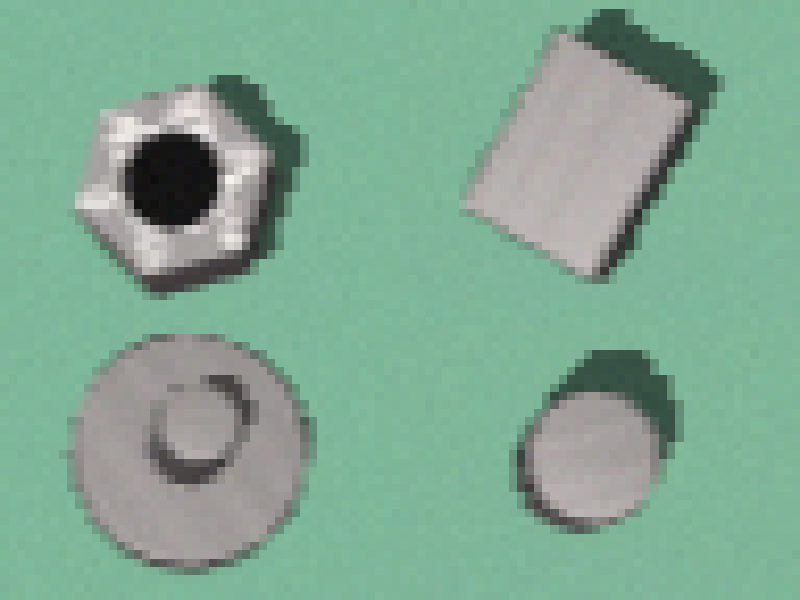

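View pics/gs.png

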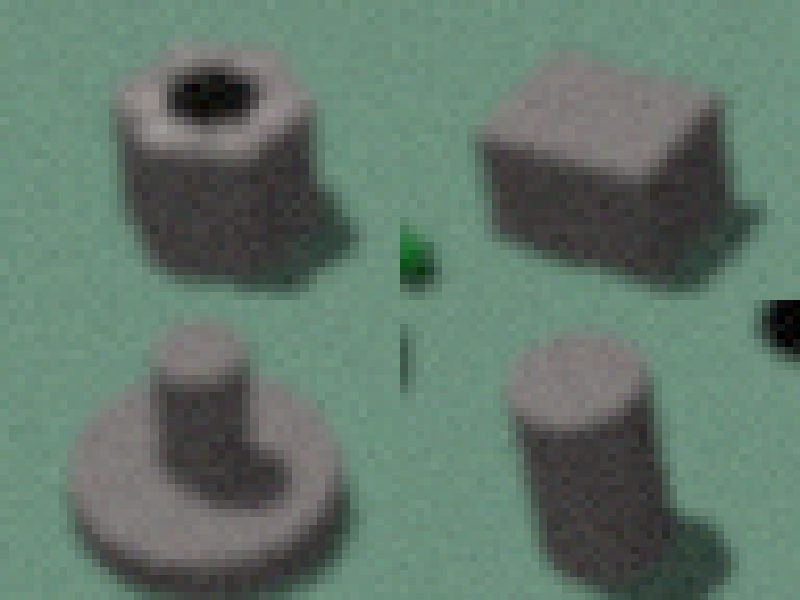

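```bash
cat >> m.py <<'E'
def light(s,thr):
    im=s["image"]; h=cv2.cvtColor(im,cv2.COLOR_RGB2HSV); return (h[...,1]<70)&(h[...,2]>thr)
def at(mask,uv):
    n,l=cv2.connectedComponents(mask.astype(np.uint8),connectivity=4)
    x,y=uv; w=l[y-2:y+3,x-2:x+3]; w=w[w>0]; return l==np.bincount(w).argmax()
def meas(s,m,z):
    v,u=np.nonzero(m); p=ray(s,np.c_[u,v],z)[:,:2]*1000
    c,wh,a=cv2.minAreaRect(p.astype(np.float32)); return p.mean(0).round(1),np.round(c,1),np.round(wh,1),round(a,1)
E
python3 - <<'E'
from m import *
t=cam("top"); s=cam("side")
for nm,uvt,uvs,z in(("hexa",(254,225),(262,205),.04),("block",(241,278),(203,201),.036),("knob",(304,224),(256,265),.014),("post",(313,216),(268,243),.05),("round",(317,275),(200,248),.056)):
    for c,uv,th in((t,uvt,110),(s,uvs,75)):
        L=light(c,th)
        try: m=at(L,uv)
        except Exception as e: print(nm,c["n"],"none",c["image"][uv[1],uv[0]]);continue
        print(nm,c["n"],m.sum(),*meas(c,m,z),c["image"][uv[1],uv[0]])
for c,uv in((t,(249,224)),(s,(255,199)),(t,(283,252)),(s,(229,232))):
    m=at(c["image"].max(2)<40,uv); print("disc",c["n"],*meas(c,m,.04),*meas(c,m,0.))
E
```

```text
hexa top 265 [559.1  67. ] [558.8  66.8] [46.6 50.6] 77.2 [116 112 111]
hexa side 155904 [682.   97.7] [1122.6  635.8] [2583.2 1678.5] 28.9 [62 62 62]
block top 445 [442.6  83.8] [442.5  83.8] [39.3 51.1] 59.4 [137 133 132]
block side 155904 [683.1 103.2] [1126.9  645.2] [2602.2 1690.8] 28.9 [100  97  95]
knob top 503 [569.8 -74.9] [571.  -75.1] [60.3 61. ] 8.9 [122 118 117]
knob side 155904 [689.3 133.2] [1150.8  696.9] [2706.6 1758.7] 28.9 [50 52 51]
post top 503 [563.3 -72.1] [564.4 -72.3] [58.1 58.7] 8.9 [120 116 114]
post side 155904 [679.2  84.1] [1111.7  612.3] [2535.7 1647.6] 28.9 [90 90 90]
round top 178 [443.4 -78.5] [444.6 -78.9] [29.3 29. ] 88.9 [127 124 122]
round side 155904 [677.6  75.9] [1105.2  598.2] [2507.3 1629.1] 28.9 [97 90 93]
disc top [558.1  65.8] [558.3  66.1] [22.  21.6] 44.1 [565.   68.6] [565.3  68.9] [22.9 22.5] 44.1
disc side [556.8  69.6] [556.7  70.1] [14.1 17.4] 81.6 [558.7 122. ] [558.6 122.5] [15.1 18.7] 81.6
disc top [495.   -8.2] [495.3  -8.4] [24.3 25.9] 44.0 [499.3  -8.6] [499.6  -8.7] [25.4 27. ] 44.0
disc side [497.1 -35.2] [497.4 -34.7] [21.2 50.6] 3.6 [494.7   9.5] [495.   10.1] [22.8 54.4] 3.6
```

Run:
```python
from m import *
s=cam("side"); im=cv2.GaussianBlur(s["image"],(3,3),0); h=cv2.cvtColor(im,cv2.COLOR_RGB2HSV)
for nm,uv,z,th in(("block",(203,201),.036,82),("knob",(256,265),.014,82),("round",(200,248),.056,82),("hexa",(246,205),.04,82)):
    L=(h[...,1]<30)&(h[...,2]>th); m=at(L,uv); v,u=np.nonzero(m); print(nm,m.sum(),(u.min(),u.max(),v.min(),v.max()),*meas(s,m,z))
t=cam("top")
L=light(t,100); 
for nm,uv in(("big",(120,285)),("big2",(150,280)),("small",(395,245))):
    m=at(light(t,90)|brown(t),uv); print(nm,m.sum(),*meas(t,m,.003))
print(ray(t,[(187.5,262.5),(390,262.5),(283.5,131),(283.5,157),(191,158)],.003).round(3), ray(t,[(189,159)],.07), ray(t,[(353,120),(374,131)],.06))
# hexagon angle
m=at(light(t,110),(254,225)); v,u=np.nonzero(m); p=ray(t,np.c_[u,v],.04)[:,:2]*1000
q=p-np.array([558.3,66.3]); f=lambda k:(np.hypot(*q.T)**6*np.exp(1j*6*np.arctan2(q[:,1],q[:,0]))).sum()
print("corner dir mod60",np.degrees(np.angle(f(6)))/6)
hull=cv2.convexHull(p.astype(np.float32)); print(cv2.approxPolyDP(hull,4,True)[:,0].round(0).tolist())
```

```text
block 244 (np.int64(188), np.int64(215), np.int64(194), np.int64(208)) [440.9  85.7] [441.3  85.9] [38.1 48.3] 58.7
knob 349 (np.int64(252), np.int64(284), np.int64(244), np.int64(265)) [566.4 -78.1] [569.1 -74.5] [56.4 61.8] 85.9
round 167 (np.int64(190), np.int64(207), np.int64(240), np.int64(251)) [441.8 -75.6] [442.3 -75.4] [29.  31.7] 81.9
hexa 165 (np.int64(244), np.int64(266), np.int64(193), np.int64(206)) [556.4  69.2] [556.4  68.7] [45.7 48. ] 81.6
big 5457 [489.6 300. ] [482.5 306.1] [138.7 217.3] 28.2
big2 5457 [489.6 300. ] [482.5 306.1] [138.7 217.3] 28.2
small 2254 [ 498.8 -297.6] [ 497.3 -302. ] [113.2 112.7] 69.3
[[ 0.481  0.203  0.003]
 [ 0.472 -0.247  0.003]
 [ 0.787 -0.016  0.003]
 [ 0.722 -0.015  0.003]
 [ 0.724  0.202  0.003]] [[0.69902846 0.19216638 0.07      ]] [[ 0.78811908 -0.17244811  0.06      ]
 [ 0.76097121 -0.2181613   0.06      ]]
corner dir mod60 -15.349263652380378
[[583.0, 57.0], [576.0, 86.0], [552.0, 92.0], [534.0, 73.0], [542.0, 47.0], [564.0, 42.0]]
```

```bash
cat > go.py <<'E'
import sys,numpy as np
from bench import robot
from scipy.spatial.transform import Rotation as Ro
x,y,z,yaw=map(float,sys.argv[1:5]); o=robot.get_obs(); p=np.array(o["tool_pos"])*1000
R=Ro.from_euler("xyz",o["ee_rot"]).as_matrix(); d=np.array([x,y,z])-p
print("t",round(o["time"],2),"at",p.round(1),"rot",np.round(o["ee_rot"],3),"w",round(o["width"]*1000,1),"F",np.round(o["wrist_force"],1))
print("delta_pos",(R.T@d).round(1),"yaw",round(-(np.radians(yaw)-o["ee_rot"][2]),3),"dist",round(np.linalg.norm(d)))
E
python3 go.py 687 19 120 3
```

```text
t 0.6 at [226.2 501.4 205.5] rot [-1.571 -0.     1.147] w 94.4 F [-0.4 -0.2 -0.3]
delta_pos [-250.2   85.5 -618.4] yaw 1.095 dist 673
```

```bash
python3 -m handwheel '[{"delta_pos":[-12,0,-30],"yaw":0.06},{"delta_pos":[-29,0,-72],"yaw":0.15},{"delta_pos":[-46,0,-114],"yaw":0.25},{"delta_pos":[-63,5,-156],"yaw":0.35},{"delta_pos":[-80,10,-198],"yaw":0.45},{"delta_pos":[-97,15,-240],"yaw":0.55},{"delta_pos":[-114,20,-282],"yaw":0.65},{"delta_pos":[-131,25,-324],"yaw":0.75},{"delta_pos":[-148,30,-366],"yaw":0.85},{"delta_pos":[-165,35,-408],"yaw":0.95},{"delta_pos":[-178,38,-440],"yaw":1.03},{"delta_pos":[-184,40,-455],"yaw":1.095}]' 65; python3 go.py 687 19 120 3
```

```text
time: 1.8
tool_pos: [0.5669, 0.1437, 0.1647]
ee_rot: [-1.572, 0.0, 0.046]
wrist_force: [-0.9, 0.9, -0.3]
width: 0.0703
t 1.8 at [566.9 143.7 164.7] rot [-1.572  0.     0.046] w 70.3 F [-0.9  0.9 -0.3]
delta_pos [ 114.2   44.8 -130. ] yaw -0.007 dist 179
```

```bash
python3 -m handwheel '[{"delta_pos":[30,10,-34],"yaw":0},{"delta_pos":[60,20,-68],"yaw":0},{"delta_pos":[90,30,-102],"yaw":0},{"delta_pos":[108,40,-123],"yaw":-0.006},{"delta_pos":[114,45,-130],"yaw":-0.006},{"delta_pos":[114,45,-130],"yaw":-0.006},{"delta_pos":[114,45,-130],"yaw":-0.006}]'; python3 go.py 687 19 4 3; for i in 1 2 3; do python3 -c "
from bench import robot;print(robot.get_obs()['tool_pos'])
from h import *
t=cam('top'); save(t,'t2',(190,100,200,150),4)"; done
```

```text
time: 2.5
tool_pos: [0.6853, 0.0238, 0.1208]
ee_rot: [-1.57, 0.0, 0.059]
wrist_force: [-0.6, 0.5, 0.2]
width: 0.0702
t 2.5 at [685.3  23.8 120.8] rot [-1.57   0.     0.059] w 70.2 F [-0.6  0.5  0.2]
delta_pos [  1.4 116.8  -5. ] yaw 0.006 dist 117
[0.68530442 0.0238051  0.12084745]
[0.6854103  0.02417574 0.12149211]
[0.68549773 0.02428926 0.12181402]
```

View pics/t2.png

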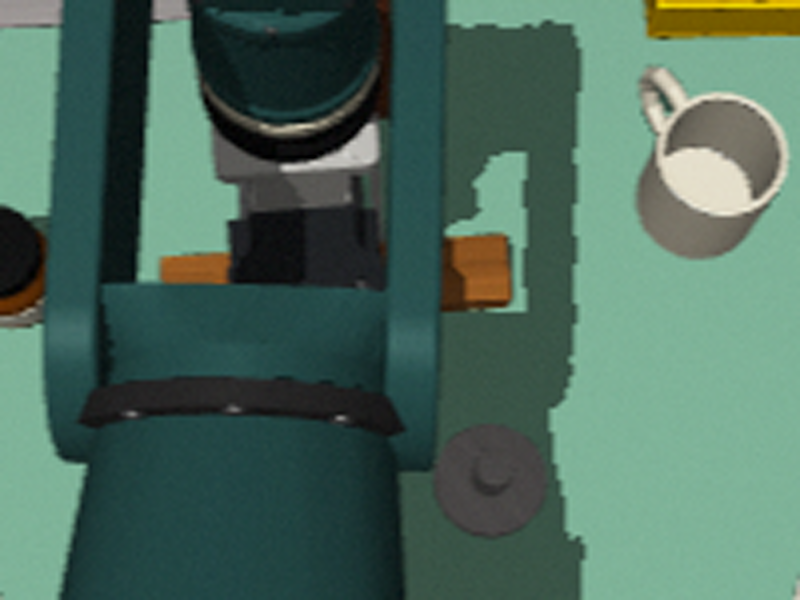

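```bash
python3 -m handwheel '[{"delta_pos":[1.5,30,-5],"yaw":0.006},{"delta_pos":[1.5,60,-5],"yaw":0.006},{"delta_pos":[1.5,85,-5],"yaw":0.006},{"delta_pos":[1.5,100,-5],"yaw":0.006},{"delta_pos":[1.5,110,-5],"yaw":0.006},{"delta_pos":[1.5,110,-5],"yaw":0.006},{"delta_pos":[1.5,110,-5],"yaw":0.006}]'; python3 go.py 687 19 4 3
```

```text
time: 3.35
tool_pos: [0.6885, 0.018, 0.012]
ee_rot: [-1.571, -0.002, 0.052]
wrist_force: [-0.2, -0.0, 0.9]
width: 0.0699
t 3.35 at [688.5  18.   12. ] rot [-1.571 -0.002  0.052] w 69.9 F [-0.2 -0.   0.9]
delta_pos [-1.5  7.9  1.1] yaw -0.0 dist 8
```

```bash
python3 -c "
from h import *
t=cam('side'); save(t,'s2',(270,130,180,135),4)"
```

```text
(no output)
```

View pics/s2.png

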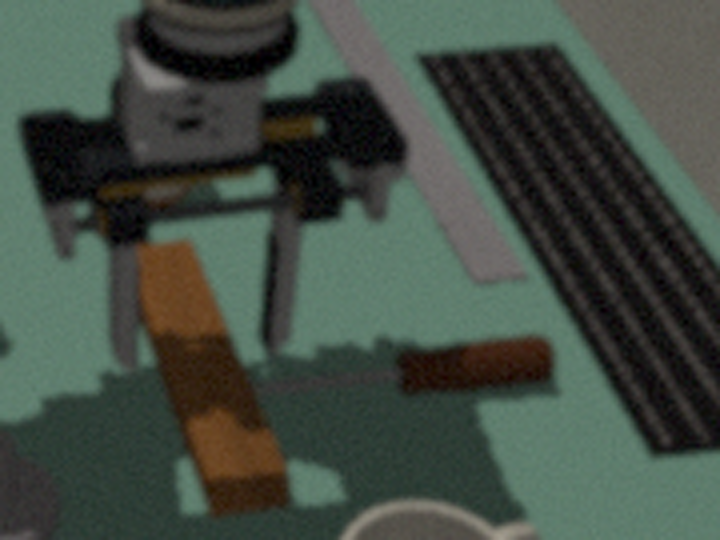

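```bash
python3 -m handwheel '[{"delta_pos":[-1,5,1],"yaw":0},{"delta_pos":[-1,8.5,1],"yaw":0},{"delta_pos":[-1,8.5,1],"yaw":0},{"delta_pos":[-1,8.5,1],"yaw":0}]'; python3 -m handwheel '[{"delta_pos":[0,0,0],"yaw":0},{"delta_pos":[0,0,0],"yaw":0},{"delta_pos":[0,0,0],"yaw":0},{"delta_pos":[0,0,0],"yaw":0},{"delta_pos":[0,0,0],"yaw":0},{"delta_pos":[0,0,0],"yaw":0}]' 255;python3 go.py 687 19 130 3
```

```text
time: 3.8
tool_pos: [0.6865, 0.0186, 0.0018]
ee_rot: [-1.571, 0.0, 0.052]
wrist_force: [-0.5, -0.3, 0.2]
width: 0.0699
time: 4.4
tool_pos: [0.6867, 0.0187, 0.0021]
ee_rot: [-1.571, -0.0, 0.052]
wrist_force: [0.8, -0.1, 0.3]
width: 0.0399
t 4.4 at [686.7  18.7   2.1] rot [-1.571 -0.     0.052] w 39.9 F [ 0.8 -0.1  0.3]
delta_pos [   0.3 -127.9    0.3] yaw -0.0 dist 128
```

```bash
python3 -m handwheel '[{"delta_pos":[0,-10,0],"yaw":0},{"delta_pos":[0,-30,0],"yaw":0},{"delta_pos":[0,-60,0],"yaw":0},{"delta_pos":[0,-90,0],"yaw":0},{"delta_pos":[0,-118,0],"yaw":0},{"delta_pos":[0,-128,0],"yaw":0},{"delta_pos":[0,-128,0],"yaw":0},{"delta_pos":[0,-128,0],"yaw":0}]'; python3 go.py 477.5 316.1 110 28.2; python3 -c "
from h import *
t=cam('side'); save(t,'s3',(220,70,240,180),3)"
```

```text
time: 5.2
tool_pos: [0.6859, 0.0187, 0.1285]
ee_rot: [-1.571, 0.002, 0.052]
wrist_force: [0.9, 0.1, -1.4]
width: 0.0393
t 5.2 at [685.9  18.7 128.5] rot [-1.571  0.002  0.052] w 39.3 F [ 0.9  0.1 -1.4]
delta_pos [-192.6   19.   307.8] yaw -0.44 dist 364
```

View pics/s3.png

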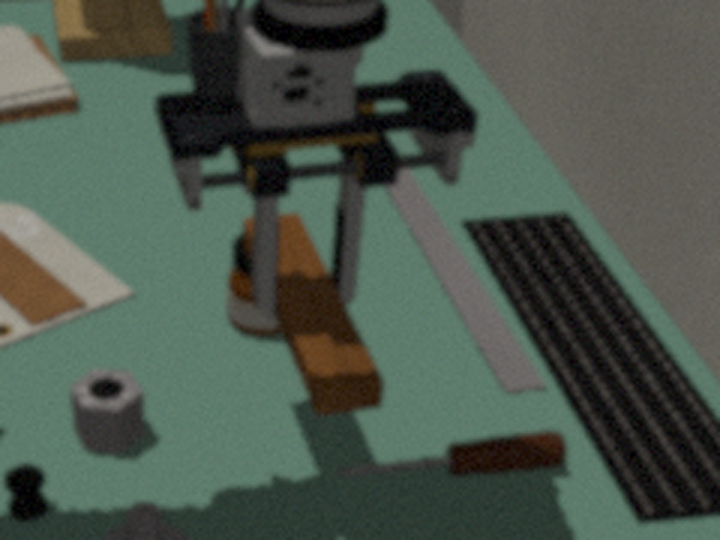

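```bash
python3 -m handwheel '[{"delta_pos":[-15,0,20],"yaw":-0.02},{"delta_pos":[-35,0,52],"yaw":-0.06},{"delta_pos":[-57,0,87],"yaw":-0.11},{"delta_pos":[-79,0,122],"yaw":-0.16},{"delta_pos":[-101,0,157],"yaw":-0.21},{"delta_pos":[-123,3,192],"yaw":-0.26},{"delta_pos":[-145,6,227],"yaw":-0.31},{"delta_pos":[-167,10,262],"yaw":-0.36},{"delta_pos":[-183,15,290],"yaw":-0.41},{"delta_pos":[-191,19,305],"yaw":-0.44},{"delta_pos":[-192.5,19,308],"yaw":-0.44},{"delta_pos":[-192.5,19,308],"yaw":-0.44}]'; python3 go.py 477.5 316.1 30 28.2; sleep 0; python3 -m handwheel '[{"delta_pos":[0,15,0],"yaw":0},{"delta_pos":[0,40,0],"yaw":0},{"delta_pos":[0,65,0],"yaw":0},{"delta_pos":[0,75,0],"yaw":0},{"delta_pos":[0,75,0],"yaw":0},{"delta_pos":[0,75,0],"yaw":0}]';python3 go.py 477.5 316.1 8 28.2; python3 -c "
from h import *
t=cam('side'); save(t,'s4',(150,80,200,150),4)
t=cam('top'); save(t,'t4',(60,190,200,150),4)"
```

```text
time: 6.45
tool_pos: [0.4784, 0.3157, 0.11]
ee_rot: [-1.572, 0.002, 0.492]
wrist_force: [-0.5, -0.6, -0.6]
width: 0.0402
t 6.45 at [478.4 315.7 110. ] rot [-1.572  0.002  0.492] w 40.2 F [-0.5 -0.6 -0.6]
delta_pos [-0.4 80.   0.9] yaw -0.001 dist 80
time: 7.05
tool_pos: [0.4792, 0.3159, 0.0365]
ee_rot: [-1.571, -0.001, 0.491]
wrist_force: [0.7, 1.1, -0.8]
width: 0.0395
t 7.05 at [479.2 315.9  36.5] rot [-1.571e+00 -1.000e-03  4.910e-01] w 39.5 F [ 0.7  1.1 -0.8]
delta_pos [-1.5 28.5  1. ] yaw -0.001 dist 29
```

View pics/s4.png

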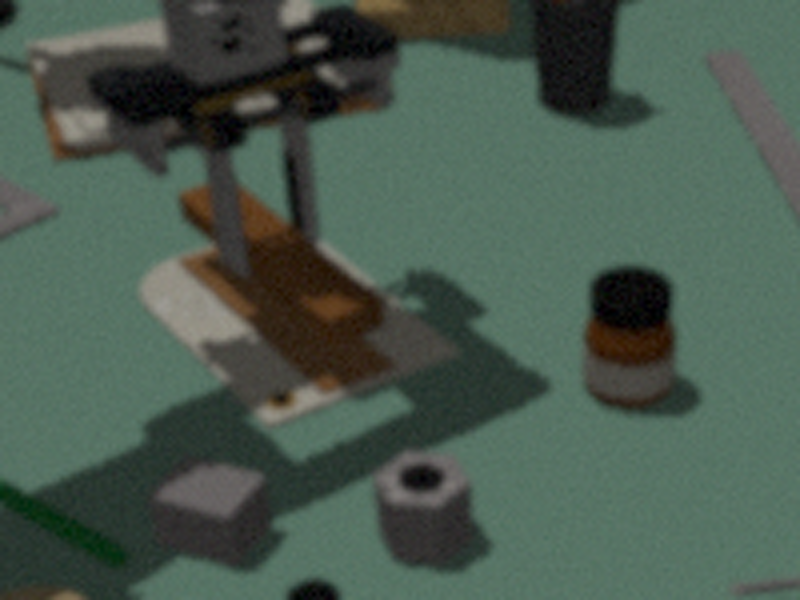

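View pics/t4.png

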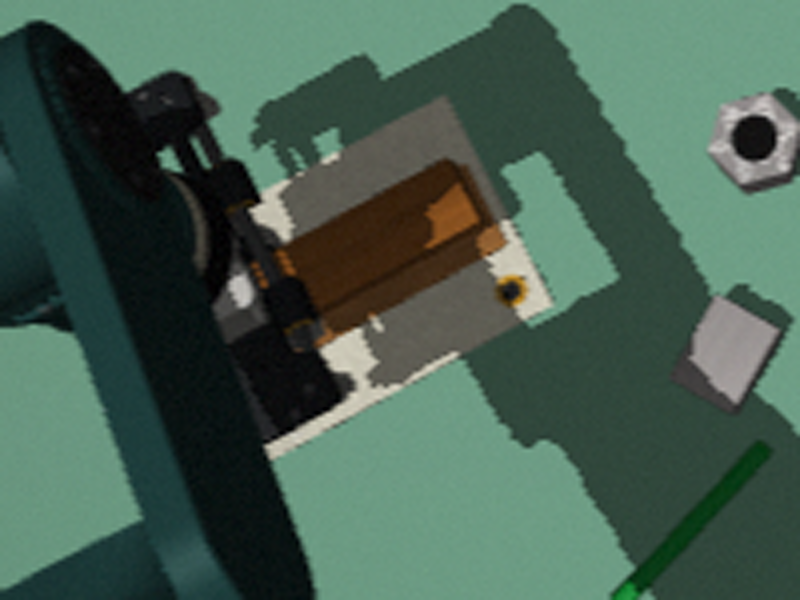

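```bash
python3 -m handwheel '[{"delta_pos":[-0.5,8,1],"yaw":0},{"delta_pos":[-1,18,1],"yaw":0},{"delta_pos":[-1,25,1],"yaw":0},{"delta_pos":[-1,27,1],"yaw":0},{"delta_pos":[-1,27,1],"yaw":0},{"delta_pos":[-1,27,1],"yaw":0}]';python3 go.py 477.5 316.1 7.5 28.2
```

```text
time: 7.75
tool_pos: [0.4771, 0.3168, 0.0091]
ee_rot: [-1.571, -0.0, 0.492]
wrist_force: [0.6, -0.1, -1.4]
width: 0.0397
t 7.75 at [477.1 316.8   9.1] rot [-1.571 -0.     0.492] w 39.7 F [ 0.6 -0.1 -1.4]
delta_pos [ 0.   1.6 -0.8] yaw -0.0 dist 2
```

```bash
python3 -m handwheel '[{"delta_pos":[0,1,0],"yaw":0},{"delta_pos":[0,1.8,0],"yaw":0},{"delta_pos":[0,1.8,0],"yaw":0}]'; python3 -m handwheel '[{"delta_pos":[0,0,0],"yaw":0},{"delta_pos":[0,0,0],"yaw":0},{"delta_pos":[0,0,0],"yaw":0},{"delta_pos":[0,0,0],"yaw":0},{"delta_pos":[0,-10,0],"yaw":0},{"delta_pos":[0,-30,0],"yaw":0},{"delta_pos":[0,-65,0],"yaw":0},{"delta_pos":[0,-100,0],"yaw":0},{"delta_pos":[0,-130,0],"yaw":0},{"delta_pos":[0,-140,0],"yaw":0},{"delta_pos":[0,-140,0],"yaw":0}]' 65;python3 go.py 443.5 -77.2 150 0
```

```text
time: 8.05
tool_pos: [0.477, 0.3167, 0.0072]
ee_rot: [-1.571, -0.0, 0.492]
wrist_force: [-0.2, -0.1, -0.8]
width: 0.0393
time: 9.15
tool_pos: [0.4781, 0.3173, 0.1496]
ee_rot: [-1.571, -0.005, 0.492]
wrist_force: [0.1, -0.4, -0.2]
width: 0.0699
t 9.15 at [478.1 317.3 149.6] rot [-1.571 -0.005  0.492] w 69.9 F [ 0.1 -0.4 -0.2]
delta_pos [-216.8   -1.4 -331.3] yaw 0.492 dist 396
```

```bash
python3 -m handwheel '[{"delta_pos":[-12,0,-18],"yaw":0.03},{"delta_pos":[-34,0,-52],"yaw":0.08},{"delta_pos":[-56,0,-86],"yaw":0.14},{"delta_pos":[-78,0,-120],"yaw":0.2},{"delta_pos":[-100,0,-154],"yaw":0.26},{"delta_pos":[-122,0,-188],"yaw":0.32},{"delta_pos":[-144,0,-222],"yaw":0.38},{"delta_pos":[-166,0,-256],"yaw":0.43},{"delta_pos":[-188,0,-290],"yaw":0.47},{"delta_pos":[-208,0,-318],"yaw":0.492},{"delta_pos":[-217,0,-331],"yaw":0.492},{"delta_pos":[-217,0,-331],"yaw":0.492}]'; python3 go.py 443.5 -77.2 90 0
python3 - <<'E'
from m import *
t=cam('top'); save(t,'t5',(60,190,280,160),2.8); s=cam("side"); save(s,'s5',(150,100,240,180),3)
for c in (t,s):
    for m in comps(c,brown(c),500):
        r=rect_world(c,m,.025)
        if 100<r[0][1]<450 and 350<r[0][0]<600: print(c["n"],m.sum(),[np.round(x,1) for x in r])
E
```

```text
time: 10.35
tool_pos: [0.4406, -0.079, 0.1448]
ee_rot: [-1.57, 0.004, -0.004]
wrist_force: [0.5, 0.3, -0.1]
width: 0.0701
t 10.35 at [440.6 -79.  144.8] rot [-1.57   0.004 -0.004] w 70.1 F [ 0.5  0.3 -0.1]
delta_pos [ 3.1 54.8  1.8] yaw -0.004 dist 55
top 2284 [array([479.2, 303. ]), array([ 53.2, 203.9]), np.float64(28.3), array([478.8, 303.6])]
```

View pics/t5.png

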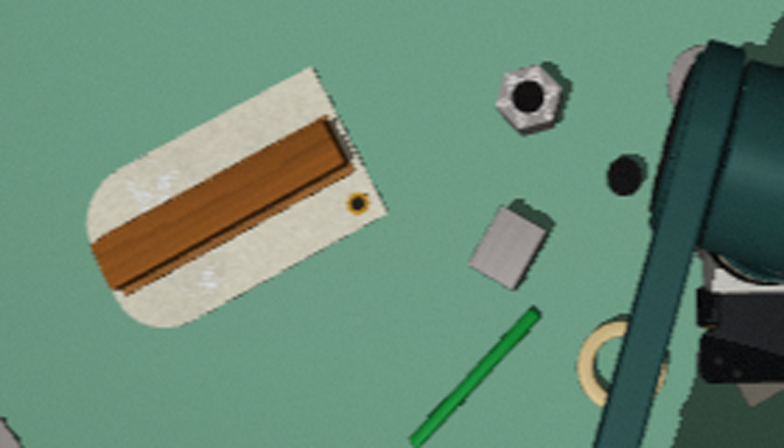

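View pics/s5.png

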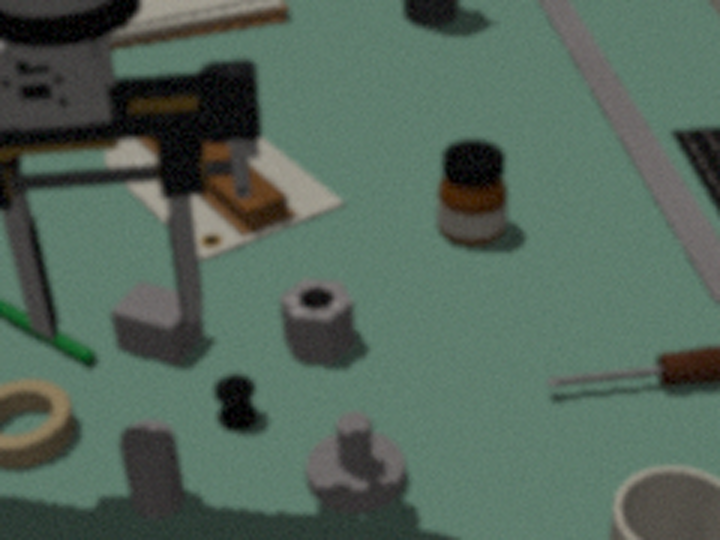

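Run:
```python
from m import *
t=cam('top')
q=np.array([(92,246),(327,118),(352,164),(115,290)])/2.8+np.array([60,190])-.3
p=ray(t,q,.025)[:,:2]*1000; print(p.round(1),p.mean(0), np.linalg.norm(np.diff(p,axis=0),axis=1), [np.degrees(np.arctan2(*(p[1]-p[0])[::-1])),np.degrees(np.arctan2(*(p[2]-p[3])[::-1]))])
a=np.radians(28.2);R=np.array([[-np.cos(a),-np.sin(a)],[np.sin(a),-np.cos(a)]])
print(R@(p.mean(0)-[482.4,306.8]))
```

```text
[[450.2 401.7]
 [546.3 224.7]
 [509.6 204. ]
 [416.7 381.8]] [480.70451309 303.06204574] [201.38254699  42.07837387 200.55946335] [np.float64(-61.518402535286164), np.float64(-62.40322616949866)]
[3.26061161 2.49306836]
```

Run:
```python
from h import *
t=cam('top'); save(t,'t6',(85,225,115,80),7)
```

```text
(no output)
```

View pics/t6.png

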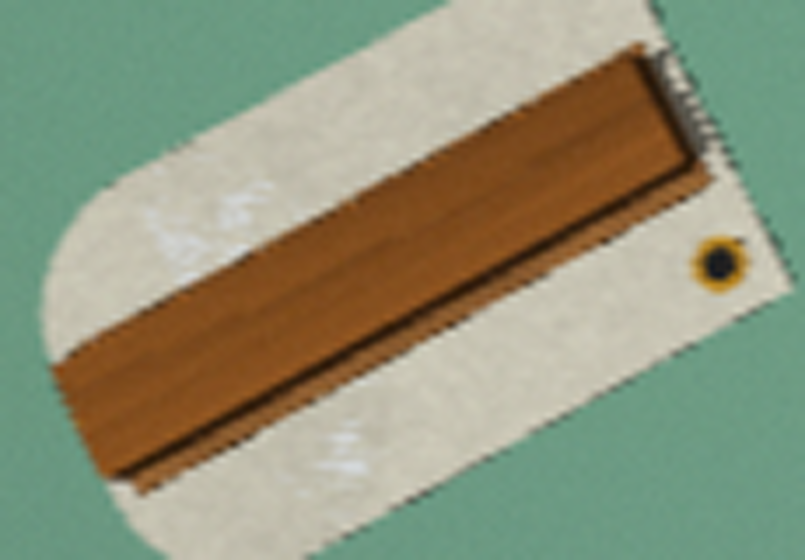

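```bash
python3 -m handwheel '[{"delta_pos":[0,10,0],"yaw":0},{"delta_pos":[0,35,0],"yaw":0},{"delta_pos":[0,50,0],"yaw":0},{"delta_pos":[0,55,0],"yaw":0},{"delta_pos":[0,55,0],"yaw":0}]'; python3 go.py 443.5 -77.2 12 0; python3 -c "
from h import *
s=cam('side'); save(s,'s7',(130,150,200,150),4)"
```

```text
time: 11.05
tool_pos: [0.4414, -0.0767, 0.091]
ee_rot: [-1.57, 0.002, 0.001]
wrist_force: [0.0, -0.2, 0.1]
width: 0.0703
t 11.05 at [441.4 -76.7  91. ] rot [-1.57e+00  2.00e-03  1.00e-03] w 70.3 F [ 0.  -0.2  0.1]
delta_pos [ 2.3 79.  -0.5] yaw 0.001 dist 79
```

View pics/s7.png

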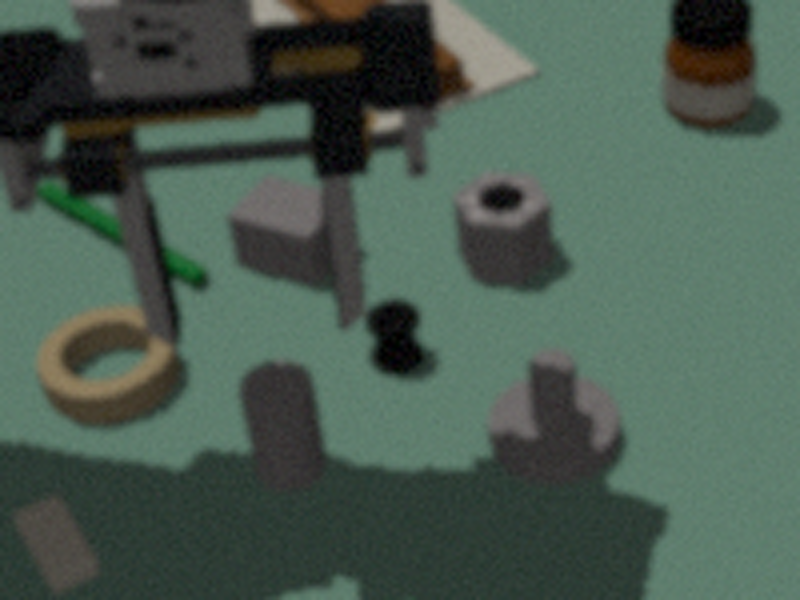

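```bash
python3 -m handwheel '[{"delta_pos":[1,20,0],"yaw":0},{"delta_pos":[2,45,0],"yaw":0},{"delta_pos":[2,65,0],"yaw":0},{"delta_pos":[2,77,0],"yaw":0},{"delta_pos":[2,79,0],"yaw":0},{"delta_pos":[2,79,0],"yaw":0}]'; python3 go.py 443.5 -77.2 12 0;  python3 -m handwheel '[{"delta_pos":[0,0,0],"yaw":0},{"delta_pos":[0,0,0],"yaw":0},{"delta_pos":[0,0,0],"yaw":0},{"delta_pos":[0,0,0],"yaw":0},{"delta_pos":[0,0,0],"yaw":0},{"delta_pos":[0,0,0],"yaw":0}]' 255;python3 go.py 443.5 -77.2 150 0
```

```text
time: 11.7
tool_pos: [0.4447, -0.0777, 0.0138]
ee_rot: [-1.571, -0.001, 0.0]
wrist_force: [-0.2, 0.4, 0.4]
width: 0.07
t 11.7 at [444.7 -77.7  13.8] rot [-1.571e+00 -1.000e-03  0.000e+00] w 70.0 F [-0.2  0.4  0.4]
delta_pos [-1.2  1.8  0.5] yaw 0.0 dist 2
time: 12.3
tool_pos: [0.4438, -0.0776, 0.0134]
ee_rot: [-1.571, 0.001, 0.0]
wrist_force: [-1.5, 1.2, 2.2]
width: 0.0333
t 12.3 at [443.8 -77.6  13.4] rot [-1.571e+00  1.000e-03  0.000e+00] w 33.3 F [-1.5  1.2  2.2]
delta_pos [  -0.4 -136.6    0.4] yaw 0.0 dist 137
```

```bash
python3 -m handwheel '[{"delta_pos":[0,-10,0],"yaw":0},{"delta_pos":[0,-35,0],"yaw":0},{"delta_pos":[0,-70,0],"yaw":0},{"delta_pos":[0,-105,0],"yaw":0},{"delta_pos":[0,-130,0],"yaw":0},{"delta_pos":[0,-137,0],"yaw":0},{"delta_pos":[0,-137,0],"yaw":0}]';python3 go.py 518.2 239.7 130 28.2;python3 -c "
from h import *
s=cam('side'); save(s,'s8',(130,60,260,180),3)"
```

```text
time: 13.0
tool_pos: [0.4445, -0.0777, 0.1508]
ee_rot: [-1.571, -0.002, 0.0]
wrist_force: [-0.4, 0.1, -3.0]
width: 0.0339
t 13.0 at [444.5 -77.7 150.8] rot [-1.571 -0.002  0.   ] w 33.9 F [-0.4  0.1 -3. ]
delta_pos [ 73.6  20.8 317.4] yaw -0.492 dist 326
```

View pics/s8.png

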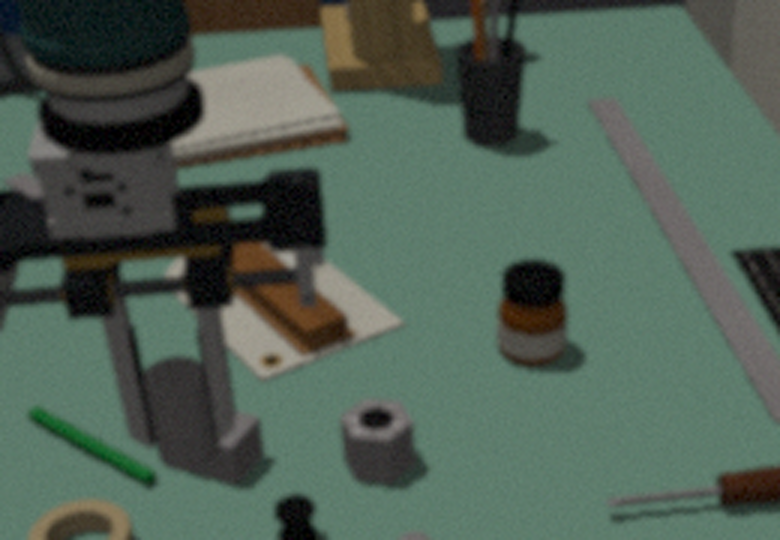

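Round weight is held upright between the pads. Carrying it to the hole end.

```bash
python3 -m handwheel '[{"delta_pos":[4,0,15],"yaw":-0.03},{"delta_pos":[12,2,50],"yaw":-0.09},{"delta_pos":[20,4,85],"yaw":-0.15},{"delta_pos":[28,6,120],"yaw":-0.21},{"delta_pos":[36,8,155],"yaw":-0.27},{"delta_pos":[44,10,190],"yaw":-0.33},{"delta_pos":[52,12,225],"yaw":-0.38},{"delta_pos":[60,15,260],"yaw":-0.43},{"delta_pos":[68,18,290],"yaw":-0.47},{"delta_pos":[73,20,312],"yaw":-0.492},{"delta_pos":[73.5,20.5,317.5],"yaw":-0.492},{"delta_pos":[73.5,20.5,317.5],"yaw":-0.492}]';python3 go.py 518.2 239.7 50 28.2; python3 -m handwheel '[{"delta_pos":[0,15,0],"yaw":0},{"delta_pos":[0,40,0],"yaw":0},{"delta_pos":[0,65,0],"yaw":0},{"delta_pos":[0,75,0],"yaw":0},{"delta_pos":[0,75,0],"yaw":0},{"delta_pos":[0,75,0],"yaw":0}]';python3 go.py 518.2 239.7 39 28.2; python3 -c "
from h import *
s=cam('side'); save(s,'s9',(150,90,160,120),5)"
```

```text
time: 14.25
tool_pos: [0.5162, 0.2399, 0.1269]
ee_rot: [-1.57, 0.005, 0.493]
wrist_force: [0.4, -0.7, -2.7]
width: 0.0338
t 14.25 at [516.2 239.9 126.9] rot [-1.57   0.005  0.493] w 33.8 F [ 0.4 -0.7 -2.7]
delta_pos [ 2.1 76.9 -1.2] yaw 0.001 dist 77
time: 14.85
tool_pos: [0.518, 0.2394, 0.0552]
ee_rot: [-1.571, -0.001, 0.491]
wrist_force: [-0.6, 0.8, -3.4]
width: 0.0337
t 14.85 at [518.  239.4  55.2] rot [-1.571e+00 -1.000e-03  4.910e-01] w 33.7 F [-0.6  0.8 -3.4]
delta_pos [ 0.3 16.2  0.1] yaw -0.001 dist 16
```

View pics/s9.png

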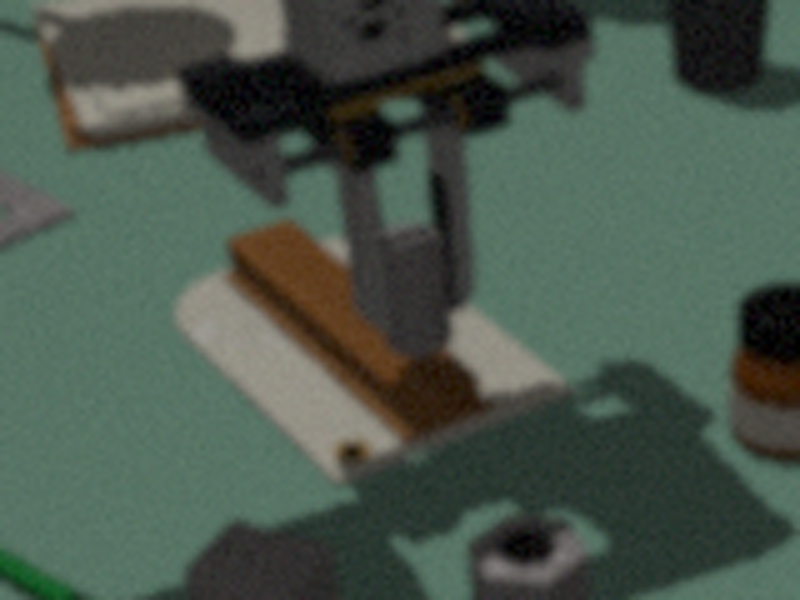

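```bash
python3 -m handwheel '[{"delta_pos":[0,7,0],"yaw":0},{"delta_pos":[0,13,0],"yaw":0},{"delta_pos":[0,15,0],"yaw":0},{"delta_pos":[0,15,0],"yaw":0},{"delta_pos":[0,15,0],"yaw":0}]';python3 go.py 518.2 239.7 38.4 28.2
```

```text
time: 15.4
tool_pos: [0.5176, 0.24, 0.0397]
ee_rot: [-1.571, -0.0, 0.492]
wrist_force: [0.4, 0.3, -3.6]
width: 0.0337
t 15.4 at [517.6 240.   39.7] rot [-1.571 -0.     0.492] w 33.7 F [ 0.4  0.3 -3.6]
delta_pos [ 0.4  1.3 -0.5] yaw -0.0 dist 1
```

```bash
python3 -m handwheel '[{"delta_pos":[0,1,0],"yaw":0},{"delta_pos":[0,1.4,0],"yaw":0},{"delta_pos":[0,1.4,0],"yaw":0}]'; python3 -m handwheel '[{"delta_pos":[0,0,0],"yaw":0},{"delta_pos":[0,0,0],"yaw":0},{"delta_pos":[0,0,0],"yaw":0},{"delta_pos":[0,0,0],"yaw":0},{"delta_pos":[0,-8,0],"yaw":0},{"delta_pos":[0,-25,0],"yaw":0},{"delta_pos":[0,-60,0],"yaw":0},{"delta_pos":[0,-95,0],"yaw":0},{"delta_pos":[0,-112,0],"yaw":0},{"delta_pos":[0,-112,0],"yaw":0}]' 65;python3 go.py 442.2 84.8 150 59.1; python3 -c "
from h import *
s=cam('side'); save(s,'s10',(150,90,160,120),5)"
```

```text
time: 15.7
tool_pos: [0.5178, 0.24, 0.0385]
ee_rot: [-1.571, -0.0, 0.492]
wrist_force: [-0.2, 0.9, -3.9]
width: 0.0335
time: 16.7
tool_pos: [0.5198, 0.2407, 0.1551]
ee_rot: [-1.572, -0.009, 0.492]
wrist_force: [0.3, -0.2, 0.6]
width: 0.0704
t 16.7 at [519.8 240.7 155.1] rot [-1.572 -0.009  0.492] w 70.4 F [ 0.3 -0.2  0.6]
delta_pos [-142.1    4.  -100.7] yaw -0.539 dist 174
```

View pics/s10.png

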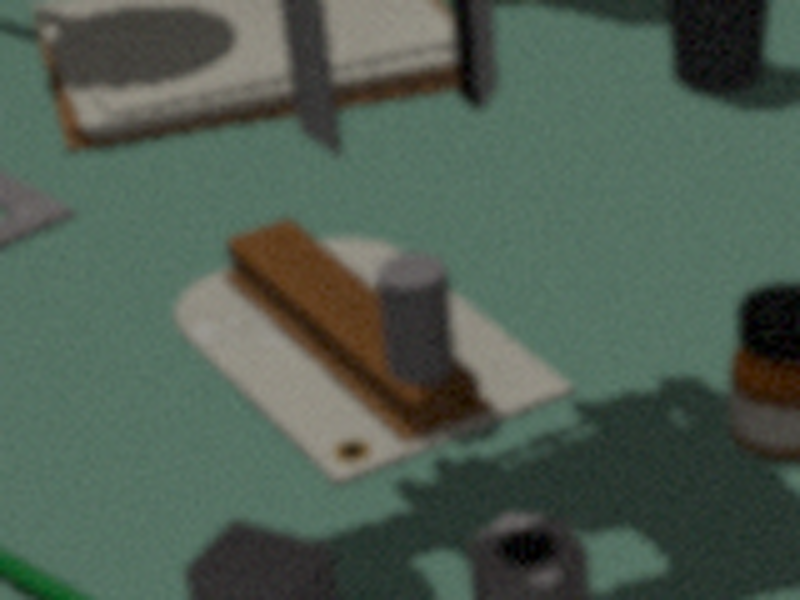

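```bash
python3 -m handwheel '[{"delta_pos":[-14,0,-10],"yaw":-0.05},{"delta_pos":[-42,0,-30],"yaw":-0.15},{"delta_pos":[-72,0,-51],"yaw":-0.26},{"delta_pos":[-102,0,-72],"yaw":-0.37},{"delta_pos":[-128,2,-91],"yaw":-0.46},{"delta_pos":[-140,4,-100],"yaw":-0.52},{"delta_pos":[-142,4,-101],"yaw":-0.539},{"delta_pos":[-142,4,-101],"yaw":-0.539},{"delta_pos":[-142,30,-101],"yaw":-0.539},{"delta_pos":[-142,60,-101],"yaw":-0.539},{"delta_pos":[-142,75,-101],"yaw":-0.539},{"delta_pos":[-142,75,-101],"yaw":-0.539}]';python3 go.py 442.2 84.8 6 59.1; python3 -c "
from h import *
s=cam('side'); save(s,'s11',(130,120,160,120),5)
s=cam('top'); save(s,'t11',(160,200,200,150),4)"
```

```text
time: 17.95
tool_pos: [0.438, 0.0847, 0.072]
ee_rot: [-1.565, 0.004, 1.032]
wrist_force: [0.7, 0.5, 0.2]
width: 0.0702
t 17.95 at [438.   84.7  72. ] rot [-1.565  0.004  1.032] w 70.2 F [0.7 0.5 0.2]
delta_pos [ 2.5 66.  -3.9] yaw 0.0 dist 66
```

View pics/s11.png

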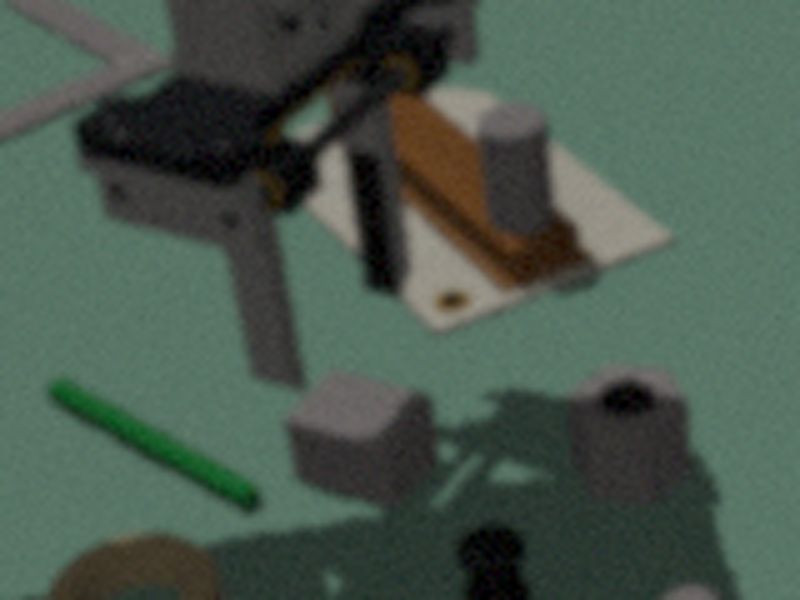

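View pics/t11.png

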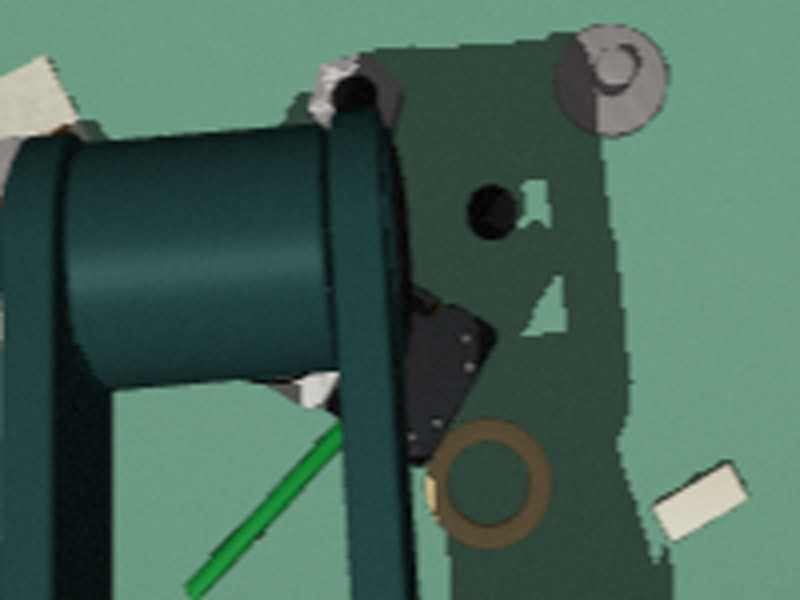

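```bash
python3 -m handwheel '[{"delta_pos":[1,5,-1],"yaw":0},{"delta_pos":[1,10,-2],"yaw":0},{"delta_pos":[1,20,-2],"yaw":0},{"delta_pos":[1,20,-2],"yaw":0}]'; python3 go.py 442.2 84.8 7 59.1
```

```text
time: 18.45
tool_pos: [0.4413, 0.0836, 0.0537]
ee_rot: [-1.568, 0.002, 1.031]
wrist_force: [0.1, 0.2, 0.0]
width: 0.07
t 18.45 at [441.3  83.6  53.7] rot [-1.568  0.002  1.031] w 70.0 F [0.1 0.2 0. ]
delta_pos [ 1.6 46.7 -0.2] yaw -0.001 dist 47
```

```bash
python3 -m handwheel '[{"delta_pos":[1,15,0],"yaw":0},{"delta_pos":[1,33,0],"yaw":0},{"delta_pos":[1,44,0],"yaw":0},{"delta_pos":[1,47,0],"yaw":0},{"delta_pos":[1,47,0],"yaw":0},{"delta_pos":[1,47,0],"yaw":0}]'; python3 go.py 442.2 84.8 7 59.1;  python3 -m handwheel '[{"delta_pos":[0,0,0],"yaw":0},{"delta_pos":[0,0,0],"yaw":0},{"delta_pos":[0,0,0],"yaw":0},{"delta_pos":[0,0,0],"yaw":0},{"delta_pos":[0,0,0],"yaw":0},{"delta_pos":[0,0,0],"yaw":0}]' 255;python3 go.py 442.2 84.8 150 59.1
```

```text
time: 19.05
tool_pos: [0.4435, 0.0845, 0.009]
ee_rot: [-1.572, -0.001, 1.031]
wrist_force: [-0.0, 0.4, 0.3]
width: 0.0698
t 19.05 at [443.5  84.5   9. ] rot [-1.572e+00 -1.000e-03  1.031e+00] w 69.8 F [-0.   0.4  0.3]
delta_pos [-0.5  2.   1.3] yaw -0.001 dist 2
time: 19.65
tool_pos: [0.4427, 0.0841, 0.0085]
ee_rot: [-1.571, 0.001, 1.031]
wrist_force: [-1.3, -2.6, 2.8]
width: 0.0398
t 19.65 at [442.7  84.1   8.5] rot [-1.571e+00  1.000e-03  1.031e+00] w 39.8 F [-1.3 -2.6  2.8]
delta_pos [   0.2 -141.5    0.8] yaw -0.0 dist 142
```

```bash
python3 -m handwheel '[{"delta_pos":[0,-10,0],"yaw":0},{"delta_pos":[0,-35,0],"yaw":0},{"delta_pos":[0,-70,0],"yaw":0},{"delta_pos":[0,-105,0],"yaw":0},{"delta_pos":[0,-130,0],"yaw":0},{"delta_pos":[0,-140,0],"yaw":0},{"delta_pos":[0,-140,0],"yaw":0}]';python3 go.py 450.1 366.6 130 28.2;python3 -c "
from h import *
s=cam('side'); save(s,'s12',(130,60,200,150),4)"
```

```text
time: 20.35
tool_pos: [0.4435, 0.0847, 0.1491]
ee_rot: [-1.572, -0.002, 1.031]
wrist_force: [-0.1, 0.2, -5.5]
width: 0.04
t 20.35 at [443.5  84.7 149.1] rot [-1.572 -0.002  1.031] w 40.0 F [-0.1  0.2 -5.5]
delta_pos [245.2  19.2 139.2] yaw 0.539 dist 283
```

View pics/s12.png

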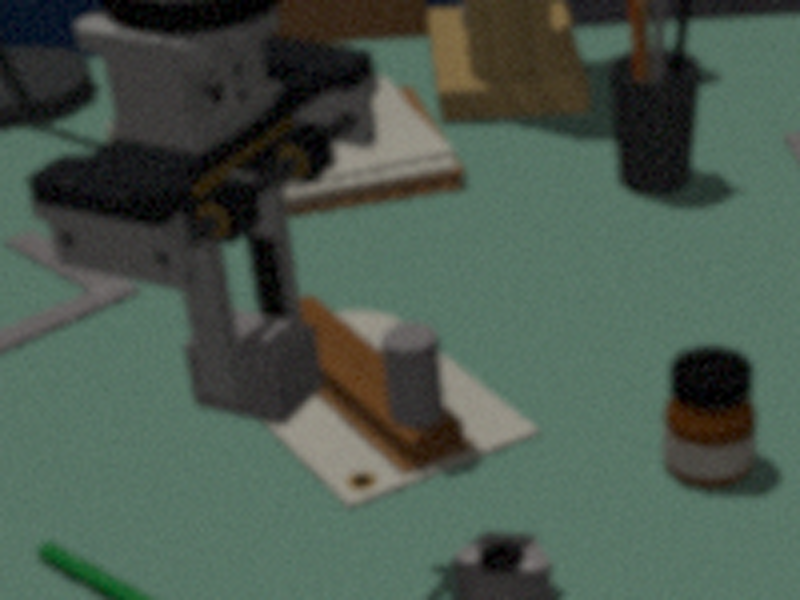

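Block held level. Carrying to the far end of the bar.

```bash
python3 -m handwheel '[{"delta_pos":[12,0,7],"yaw":0.03},{"delta_pos":[38,0,22],"yaw":0.09},{"delta_pos":[68,0,39],"yaw":0.16},{"delta_pos":[98,0,56],"yaw":0.23},{"delta_pos":[128,0,73],"yaw":0.3},{"delta_pos":[158,5,90],"yaw":0.37},{"delta_pos":[188,10,107],"yaw":0.43},{"delta_pos":[215,14,122],"yaw":0.48},{"delta_pos":[236,17,134],"yaw":0.52},{"delta_pos":[244,19,138.5],"yaw":0.539},{"delta_pos":[245,19,139],"yaw":0.539},{"delta_pos":[245,19,139],"yaw":0.539}]'; python3 -m handwheel '[{"delta_pos":[0,10,0],"yaw":0},{"delta_pos":[0,35,0],"yaw":0},{"delta_pos":[0,60,0],"yaw":0},{"delta_pos":[0,75,0],"yaw":0},{"delta_pos":[0,80,0],"yaw":0},{"delta_pos":[0,80,0],"yaw":0},{"delta_pos":[0,80,0],"yaw":0}]';python3 go.py 450.1 366.6 33.5 28.2; python3 -c "
from h import *
s=cam('side'); save(s,'s13',(150,80,160,120),5)"
```

```text
time: 21.6
tool_pos: [0.4485, 0.3652, 0.1267]
ee_rot: [-1.572, 0.005, 0.493]
wrist_force: [-0.5, -0.5, -4.8]
width: 0.0398
time: 22.3
tool_pos: [0.4505, 0.3665, 0.0506]
ee_rot: [-1.571, -0.003, 0.492]
wrist_force: [-0.1, 1.5, -4.5]
width: 0.0399
t 22.3 at [450.5 366.5  50.6] rot [-1.571 -0.003  0.492] w 39.9 F [-0.1  1.5 -4.5]
delta_pos [-0.4 17.1  0.3] yaw -0.0 dist 17
```

View pics/s13.png

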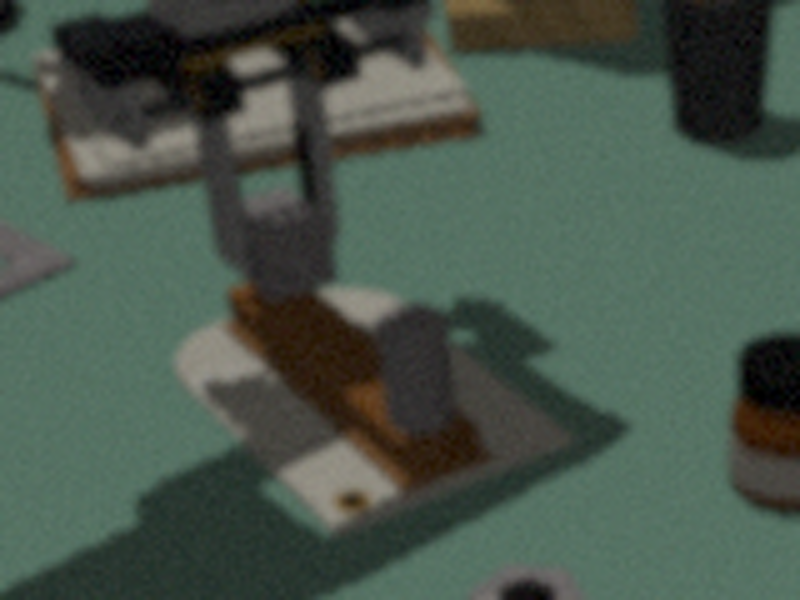

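```bash
python3 -m handwheel '[{"delta_pos":[0,7,0],"yaw":0},{"delta_pos":[0,13,0],"yaw":0},{"delta_pos":[0,16,0],"yaw":0},{"delta_pos":[0,16,0],"yaw":0},{"delta_pos":[0,16,0],"yaw":0}]';python3 go.py 450.1 366.6 33.5 28.2
```

```text
time: 22.85
tool_pos: [0.4494, 0.366, 0.0335]
ee_rot: [-1.571, 0.0, 0.492]
wrist_force: [-1.7, 0.2, -2.5]
width: 0.0399
t 22.85 at [449.4 366.   33.5] rot [-1.571  0.     0.492] w 39.9 F [-1.7  0.2 -2.5]
delta_pos [ 0.8 -0.   0.2] yaw -0.0 dist 1
```

```bash
python3 -m handwheel '[{"delta_pos":[0,0.3,0],"yaw":0},{"delta_pos":[0,0.3,0],"yaw":0},{"delta_pos":[0,0.3,0],"yaw":0},{"delta_pos":[0,0.3,0],"yaw":0},{"delta_pos":[0,-8,0],"yaw":0},{"delta_pos":[0,-25,0],"yaw":0},{"delta_pos":[0,-60,0],"yaw":0},{"delta_pos":[0,-95,0],"yaw":0},{"delta_pos":[0,-112,0],"yaw":0},{"delta_pos":[0,-112,0],"yaw":0},{"delta_pos":[0,-112,0],"yaw":0}]' 65;python3 go.py 557.5 68 145 14.7; python3 -c "
from h import *
s=cam('side'); save(s,'s14',(150,90,160,120),5)"
```

```text
time: 23.95
tool_pos: [0.4496, 0.3661, 0.1454]
ee_rot: [-1.571, -0.001, 0.492]
wrist_force: [-0.3, 0.6, -0.9]
width: 0.0702
t 23.95 at [449.6 366.1 145.4] rot [-1.571e+00 -1.000e-03  4.920e-01] w 70.2 F [-0.3  0.6 -0.9]
delta_pos [-4.570e+01  3.000e-01 -3.137e+02] yaw 0.235 dist 317
```

View pics/s14.png

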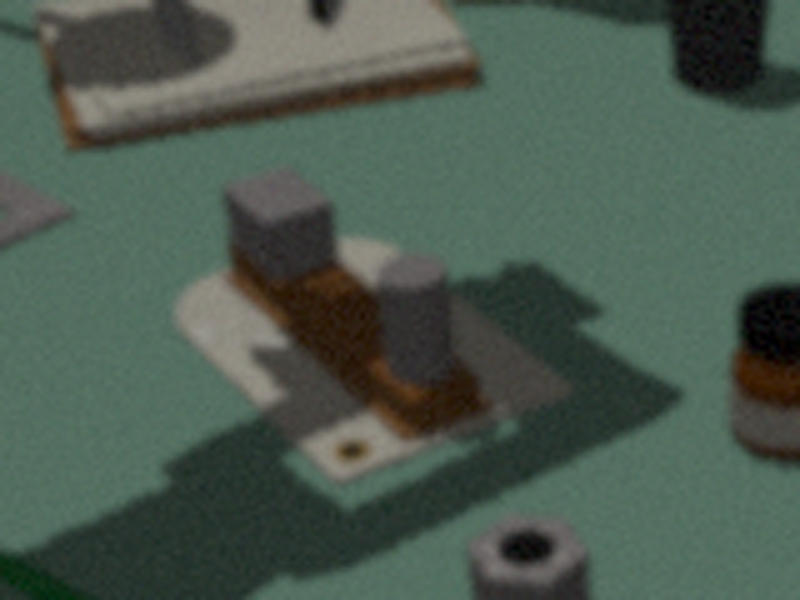

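```bash
python3 -m handwheel '[{"delta_pos":[-2,0,-14],"yaw":0.01},{"delta_pos":[-7,0,-46],"yaw":0.03},{"delta_pos":[-12,0,-80],"yaw":0.05},{"delta_pos":[-17,0,-115],"yaw":0.08},{"delta_pos":[-22,0,-150],"yaw":0.11},{"delta_pos":[-27,0,-185],"yaw":0.14},{"delta_pos":[-32,0,-220],"yaw":0.17},{"delta_pos":[-37,0,-255],"yaw":0.2},{"delta_pos":[-42,0,-288],"yaw":0.22},{"delta_pos":[-45,0,-308],"yaw":0.235},{"delta_pos":[-45.5,0,-313.5],"yaw":0.235},{"delta_pos":[-45.5,0,-313.5],"yaw":0.235}]' 40; python3 go.py 557.5 68 60 14.7; python3 -m handwheel '[{"delta_pos":[0,10,0],"yaw":0},{"delta_pos":[0,35,0],"yaw":0},{"delta_pos":[0,60,0],"yaw":0},{"delta_pos":[0,75,0],"yaw":0},{"delta_pos":[0,80,0],"yaw":0},{"delta_pos":[0,80,0],"yaw":0},{"delta_pos":[0,80,0],"yaw":0}]';python3 go.py 557.5 68 10 14.7; python3 -c "
from h import *
s=cam('side'); save(s,'s15',(180,130,160,120),5)"
```

```text
time: 25.2
tool_pos: [0.557, 0.0673, 0.144]
ee_rot: [-1.57, 0.002, 0.255]
wrist_force: [-0.1, -0.5, -0.6]
width: 0.0795
t 25.2 at [557.   67.3 144. ] rot [-1.57   0.002  0.255] w 79.5 F [-0.1 -0.5 -0.6]
delta_pos [ 0.8 84.   0.5] yaw -0.001 dist 84
time: 25.9
tool_pos: [0.5583, 0.0686, 0.0664]
ee_rot: [-1.571, -0.002, 0.258]
wrist_force: [-0.2, 0.6, -0.0]
width: 0.0793
t 25.9 at [558.3  68.6  66.4] rot [-1.571 -0.002  0.258] w 79.3 F [-0.2  0.6 -0. ]
delta_pos [-1.1 56.4 -0.4] yaw 0.001 dist 56
```

View pics/s15.png

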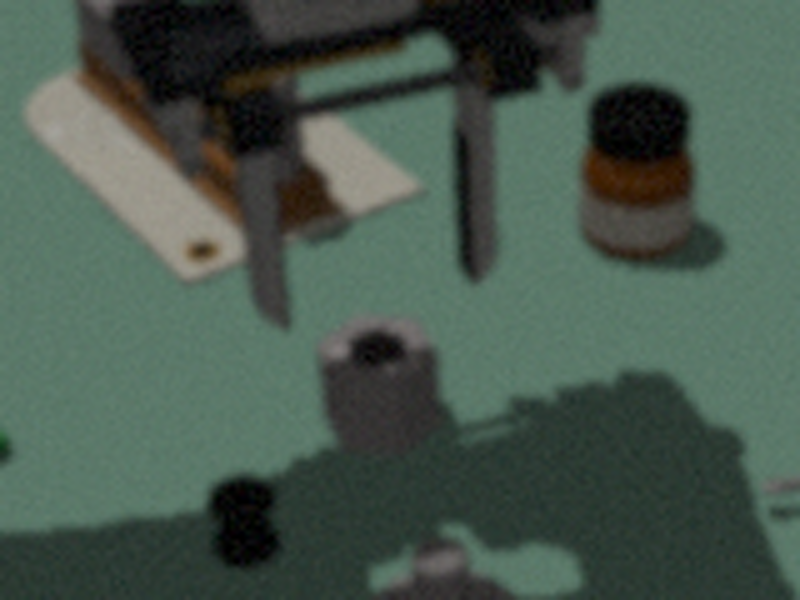

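```bash
python3 -m handwheel '[{"delta_pos":[-0.5,15,0],"yaw":0},{"delta_pos":[-0.5,35,0],"yaw":0},{"delta_pos":[-0.5,52,0],"yaw":0},{"delta_pos":[-0.5,56,0],"yaw":0},{"delta_pos":[-0.5,56,0],"yaw":0},{"delta_pos":[-0.5,56,0],"yaw":0}]'; python3 go.py 557.5 68 8 14.7;  python3 -m handwheel '[{"delta_pos":[0,0,0],"yaw":0},{"delta_pos":[0,0,0],"yaw":0},{"delta_pos":[0,0,0],"yaw":0},{"delta_pos":[0,0,0],"yaw":0},{"delta_pos":[0,0,0],"yaw":0},{"delta_pos":[0,0,0],"yaw":0}]' 255;python3 go.py 557.5 68 150 14.7
```

```text
time: 26.55
tool_pos: [0.5578, 0.0682, 0.0101]
ee_rot: [-1.571, -0.002, 0.257]
wrist_force: [0.0, -0.5, -0.1]
width: 0.0793
t 26.55 at [557.8  68.2  10.1] rot [-1.571 -0.002  0.257] w 79.3 F [ 0.  -0.5 -0.1]
delta_pos [-0.3  2.1 -0.1] yaw 0.0 dist 2
time: 27.15
tool_pos: [0.5571, 0.0682, 0.0095]
ee_rot: [-1.571, -0.0, 0.257]
wrist_force: [-0.4, 0.1, 1.9]
width: 0.0458
t 27.15 at [557.1  68.2   9.5] rot [-1.571 -0.     0.257] w 45.8 F [-0.4  0.1  1.9]
delta_pos [   0.3 -140.5   -0.3] yaw 0.0 dist 140
```

```bash
python3 -m handwheel '[{"delta_pos":[0,-10,0],"yaw":0},{"delta_pos":[0,-35,0],"yaw":0},{"delta_pos":[0,-70,0],"yaw":0},{"delta_pos":[0,-105,0],"yaw":0},{"delta_pos":[0,-130,0],"yaw":0},{"delta_pos":[0,-140,0],"yaw":0},{"delta_pos":[0,-140,0],"yaw":0}]';python3 go.py 483.6 303.3 150 28.2;python3 -c "
from h import *
s=cam('side'); save(s,'s16',(160,60,200,150),4)"
```

```text
time: 27.85
tool_pos: [0.5577, 0.0682, 0.1504]
ee_rot: [-1.571, -0.002, 0.257]
wrist_force: [-0.6, 0.2, -5.3]
width: 0.0456
t 27.85 at [557.7  68.2 150.4] rot [-1.571 -0.002  0.257] w 45.6 F [-0.6  0.2 -5.3]
delta_pos [-11.9   0.3 246.2] yaw -0.235 dist 246
```

View pics/s16.png

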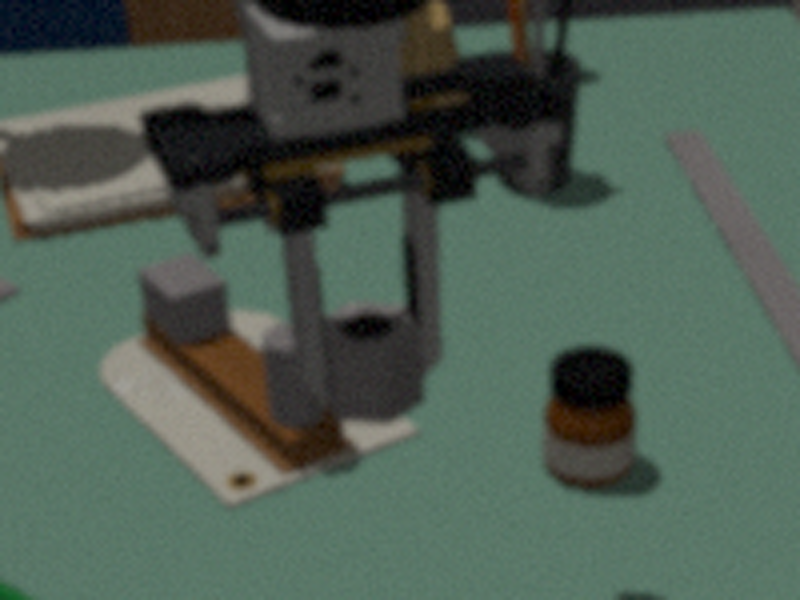

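```bash
python3 -m handwheel '[{"delta_pos":[-1,0,14],"yaw":-0.01},{"delta_pos":[-2,0,44],"yaw":-0.03},{"delta_pos":[-4,0,78],"yaw":-0.06},{"delta_pos":[-6,0,112],"yaw":-0.1},{"delta_pos":[-8,0,146],"yaw":-0.14},{"delta_pos":[-10,0,180],"yaw":-0.18},{"delta_pos":[-11,0,212],"yaw":-0.21},{"delta_pos":[-12,0,236],"yaw":-0.235},{"delta_pos":[-12,0,246],"yaw":-0.235},{"delta_pos":[-12,0,246],"yaw":-0.235},{"delta_pos":[-12,0,246],"yaw":-0.235}]'; python3 go.py 483.6 303.3 100 28.2; python3 -m handwheel '[{"delta_pos":[0,8,0],"yaw":0},{"delta_pos":[0,25,0],"yaw":0},{"delta_pos":[0,42,0],"yaw":0},{"delta_pos":[0,50,0],"yaw":0},{"delta_pos":[0,50,0],"yaw":0},{"delta_pos":[0,50,0],"yaw":0}]';python3 go.py 483.6 303.3 35 28.2; python3 -c "
from h import *
s=cam('side'); save(s,'s17',(150,70,160,120),5)
s=cam('top'); save(s,'t17',(60,190,160,120),5)"
```

```text
time: 29.0
tool_pos: [0.4826, 0.3022, 0.1482]
ee_rot: [-1.572, 0.002, 0.492]
wrist_force: [-0.1, -0.1, -5.2]
width: 0.0459
t 29.0 at [482.6 302.2 148.2] rot [-1.572  0.002  0.492] w 45.9 F [-0.1 -0.1 -5.2]
delta_pos [ 1.5 48.2  0.5] yaw -0.0 dist 48
time: 29.6
tool_pos: [0.4834, 0.3026, 0.0996]
ee_rot: [-1.571, -0.0, 0.491]
wrist_force: [-1.0, -0.1, -4.4]
width: 0.0458
t 29.6 at [483.4 302.6  99.6] rot [-1.571 -0.     0.491] w 45.8 F [-1.  -0.1 -4.4]
delta_pos [ 0.5 64.6  0.5] yaw -0.001 dist 65
```

View pics/s17.png

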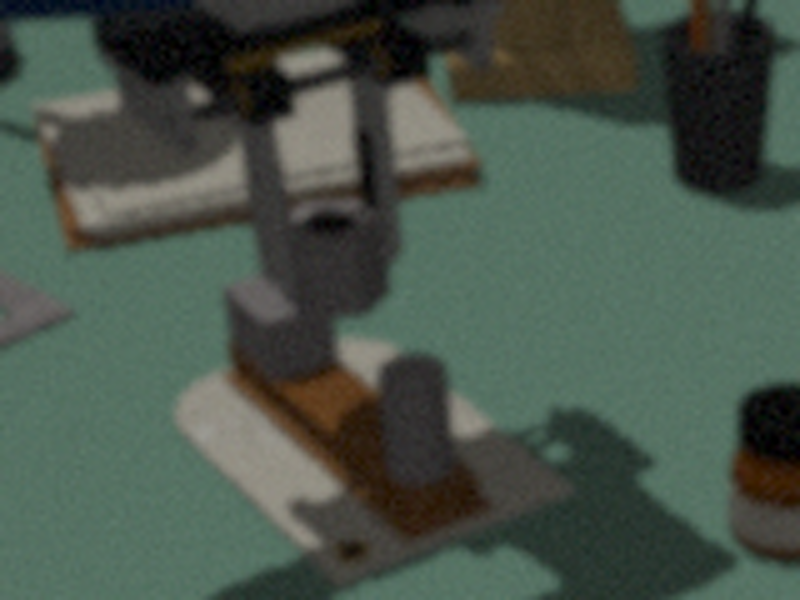

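```bash
python3 -m handwheel '[{"delta_pos":[0,10,0],"yaw":0},{"delta_pos":[0,28,0],"yaw":0},{"delta_pos":[0,45,0],"yaw":0},{"delta_pos":[0,56,0],"yaw":0},{"delta_pos":[0,60,0],"yaw":0},{"delta_pos":[0,62,0],"yaw":0},{"delta_pos":[0,62,0],"yaw":0},{"delta_pos":[0,62,0],"yaw":0}]';python3 go.py 483.6 303.3 34.5 28.2
```

```text
time: 30.5
tool_pos: [0.4837, 0.3034, 0.0383]
ee_rot: [-1.571, -0.002, 0.492]
wrist_force: [-0.7, 0.3, -5.5]
width: 0.0458
t 30.5 at [483.7 303.4  38.3] rot [-1.571 -0.002  0.492] w 45.8 F [-0.7  0.3 -5.5]
delta_pos [-0.1  3.8 -0.1] yaw -0.0 dist 4
```

```bash
python3 -m handwheel '[{"delta_pos":[0,2,0],"yaw":0},{"delta_pos":[0,3.5,0],"yaw":0},{"delta_pos":[0,3.7,0],"yaw":0},{"delta_pos":[0,3.7,0],"yaw":0}]';python3 go.py 483.6 303.3 34.5 28.2
```

```text
time: 30.9
tool_pos: [0.4834, 0.3033, 0.0345]
ee_rot: [-1.571, -0.002, 0.492]
wrist_force: [-0.8, 0.5, -0.7]
width: 0.0457
t 30.9 at [483.4 303.3  34.5] rot [-1.571 -0.002  0.492] w 45.7 F [-0.8  0.5 -0.7]
delta_pos [ 0.1  0.  -0.1] yaw -0.0 dist 0
```

Contact (force dropped to about zero). Release and go to the knobbed weight.

```bash
python3 -m handwheel '[{"delta_pos":[0,0,0],"yaw":0},{"delta_pos":[0,0,0],"yaw":0},{"delta_pos":[0,0,0],"yaw":0},{"delta_pos":[0,0,0],"yaw":0},{"delta_pos":[0,-8,0],"yaw":0},{"delta_pos":[0,-25,0],"yaw":0},{"delta_pos":[0,-60,0],"yaw":0},{"delta_pos":[0,-95,0],"yaw":0},{"delta_pos":[0,-112,0],"yaw":0},{"delta_pos":[0,-112,0],"yaw":0},{"delta_pos":[0,-112,0],"yaw":0}]' 65;python3 go.py 569.5 -75.3 145 0; python3 -c "
from h import *
s=cam('side'); save(s,'s18',(150,90,160,120),5)"
```

```text
time: 32.0
tool_pos: [0.4829, 0.303, 0.1456]
ee_rot: [-1.571, -0.0, 0.492]
wrist_force: [0.5, -0.2, -0.5]
width: 0.0703
t 32.0 at [482.9 303.  145.6] rot [-1.571 -0.     0.492] w 70.3 F [ 0.5 -0.2 -0.5]
delta_pos [-102.4    0.5 -374.3] yaw 0.492 dist 388
```

View pics/s18.png

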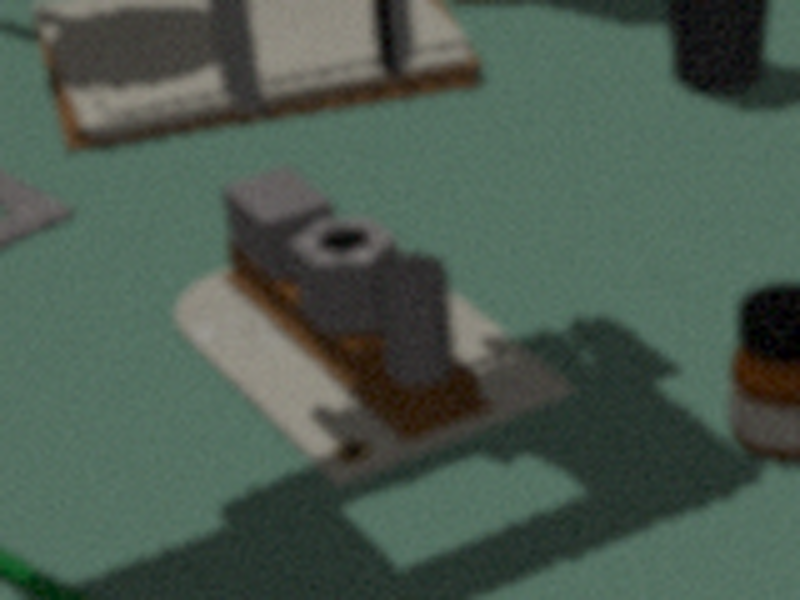

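```bash
python3 -m handwheel '[{"delta_pos":[-5,0,-16],"yaw":0.02},{"delta_pos":[-15,0,-54],"yaw":0.07},{"delta_pos":[-26,0,-94],"yaw":0.13},{"delta_pos":[-37,0,-134],"yaw":0.19},{"delta_pos":[-48,0,-174],"yaw":0.25},{"delta_pos":[-59,0,-214],"yaw":0.31},{"delta_pos":[-70,0,-254],"yaw":0.37},{"delta_pos":[-81,0,-294],"yaw":0.42},{"delta_pos":[-91,0,-332],"yaw":0.46},{"delta_pos":[-99,0,-362],"yaw":0.492},{"delta_pos":[-102.5,0,-374],"yaw":0.492},{"delta_pos":[-102.5,0,-374],"yaw":0.492}]'; python3 -m handwheel '[{"delta_pos":[0,10,0],"yaw":0},{"delta_pos":[0,35,0],"yaw":0},{"delta_pos":[0,60,0],"yaw":0},{"delta_pos":[0,70,0],"yaw":0},{"delta_pos":[0,70,0],"yaw":0},{"delta_pos":[0,70,0],"yaw":0}]';python3 go.py 569.5 -75.3 20 0; python3 -c "
from h import *
s=cam('side'); save(s,'s19',(200,150,160,120),5)"
```

```text
time: 33.25
tool_pos: [0.5684, -0.0767, 0.1441]
ee_rot: [-1.57, 0.003, -0.003]
wrist_force: [-0.8, 0.5, -0.7]
width: 0.0699
time: 33.85
tool_pos: [0.5696, -0.0742, 0.0762]
ee_rot: [-1.571, -0.001, 0.001]
wrist_force: [0.1, -0.3, 0.1]
width: 0.0699
t 33.85 at [569.6 -74.2  76.2] rot [-1.571e+00 -1.000e-03  1.000e-03] w 69.9 F [ 0.1 -0.3  0.1]
delta_pos [-0.1 56.2 -1.1] yaw 0.001 dist 56
```

View pics/s19.png

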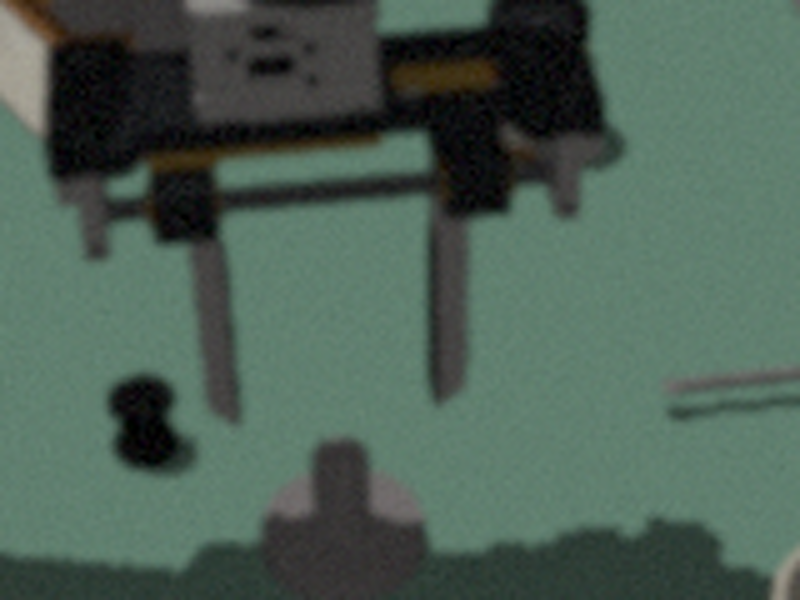

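```bash
python3 -m handwheel '[{"delta_pos":[0,15,-1],"yaw":0},{"delta_pos":[0,33,-1],"yaw":0},{"delta_pos":[0,48,-1],"yaw":0},{"delta_pos":[0,55,-1],"yaw":0},{"delta_pos":[0,55,-1],"yaw":0},{"delta_pos":[0,55,-1],"yaw":0}]'; python3 go.py 569.5 -75.3 20 0;  python3 -m handwheel '[{"delta_pos":[0,0,0],"yaw":0},{"delta_pos":[0,0,0],"yaw":0},{"delta_pos":[0,0,0],"yaw":0},{"delta_pos":[0,0,0],"yaw":0},{"delta_pos":[0,0,0],"yaw":0},{"delta_pos":[0,0,0],"yaw":0},{"delta_pos":[0,0,0],"yaw":0}]' 255;python3 go.py 569.5 -75.3 140 0
```

```text
time: 34.5
tool_pos: [0.5696, -0.0761, 0.0208]
ee_rot: [-1.571, -0.001, -0.0]
wrist_force: [0.1, 0.1, -0.1]
width: 0.0702
t 34.5 at [569.6 -76.1  20.8] rot [-1.571e+00 -1.000e-03 -0.000e+00] w 70.2 F [ 0.1  0.1 -0.1]
delta_pos [-0.1  0.8  0.8] yaw -0.0 dist 1
time: 35.2
tool_pos: [0.5694, -0.076, 0.0206]
ee_rot: [-1.571, -0.0, -0.0]
wrist_force: [-0.7, -0.2, 0.8]
width: 0.0213
t 35.2 at [569.4 -76.   20.6] rot [-1.571 -0.    -0.   ] w 21.3 F [-0.7 -0.2  0.8]
delta_pos [ 1.000e-01 -1.194e+02  7.000e-01] yaw -0.0 dist 119
```

```bash
python3 -m handwheel '[{"delta_pos":[0,-10,0],"yaw":0},{"delta_pos":[0,-35,0],"yaw":0},{"delta_pos":[0,-70,0],"yaw":0},{"delta_pos":[0,-95,0],"yaw":0},{"delta_pos":[0,-100,0],"yaw":0},{"delta_pos":[0,-100,0],"yaw":0}]';python3 go.py 496 -301.8 115 0
```

```text
time: 35.8
tool_pos: [0.5695, -0.0761, 0.1211]
ee_rot: [-1.571, -0.001, -0.0]
wrist_force: [0.4, 0.6, -4.9]
width: 0.0211
t 35.8 at [569.5 -76.1 121.1] rot [-1.571e+00 -1.000e-03 -0.000e+00] w 21.1 F [ 0.4  0.6 -4.9]
delta_pos [ -73.5    6.1 -225.7] yaw -0.0 dist 237
```

```bash
python3 -m handwheel '[{"delta_pos":[-4,0,-12],"yaw":0},{"delta_pos":[-13,0,-40],"yaw":0},{"delta_pos":[-24,0,-74],"yaw":0},{"delta_pos":[-35,0,-108],"yaw":0},{"delta_pos":[-46,2,-142],"yaw":0},{"delta_pos":[-57,4,-176],"yaw":0},{"delta_pos":[-67,6,-206],"yaw":0},{"delta_pos":[-72,6,-221],"yaw":0},{"delta_pos":[-73.5,6,-225.5],"yaw":0},{"delta_pos":[-73.5,6,-225.5],"yaw":0},{"delta_pos":[-73.5,6,-225.5],"yaw":0}]';python3 -m handwheel '[{"delta_pos":[0,10,0],"yaw":0},{"delta_pos":[0,35,0],"yaw":0},{"delta_pos":[0,60,0],"yaw":0},{"delta_pos":[0,70,0],"yaw":0},{"delta_pos":[0,70,0],"yaw":0},{"delta_pos":[0,70,0],"yaw":0}]'; python3 go.py 496 -301.8 25.6 0; python3 -c "
from h import *
s=cam('side'); save(s,'s20',(140,240,200,150),4)
s=cam('top'); save(s,'t20',(340,180,160,120),5)"
```

```text
time: 36.9
tool_pos: [0.4961, -0.3003, 0.1142]
ee_rot: [-1.569, 0.0, 0.001]
wrist_force: [0.7, 0.9, -3.8]
width: 0.0214
time: 37.5
tool_pos: [0.4965, -0.3014, 0.0452]
ee_rot: [-1.571, -0.001, 0.001]
wrist_force: [0.1, 0.6, -4.1]
width: 0.0213
t 37.5 at [ 496.5 -301.4   45.2] rot [-1.571e+00 -1.000e-03  1.000e-03] w 21.3 F [ 0.1  0.6 -4.1]
delta_pos [-0.5 19.6 -0.4] yaw 0.001 dist 20
```

View pics/s20.png

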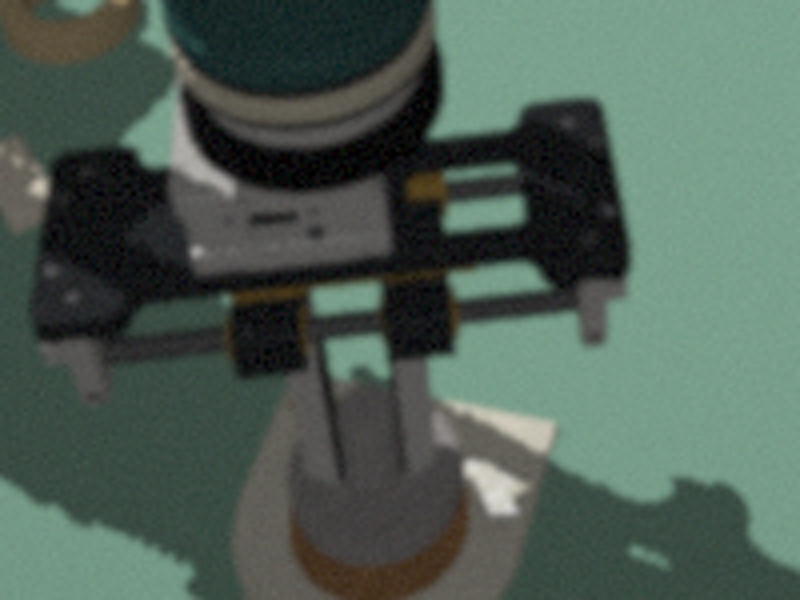

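View pics/t20.png

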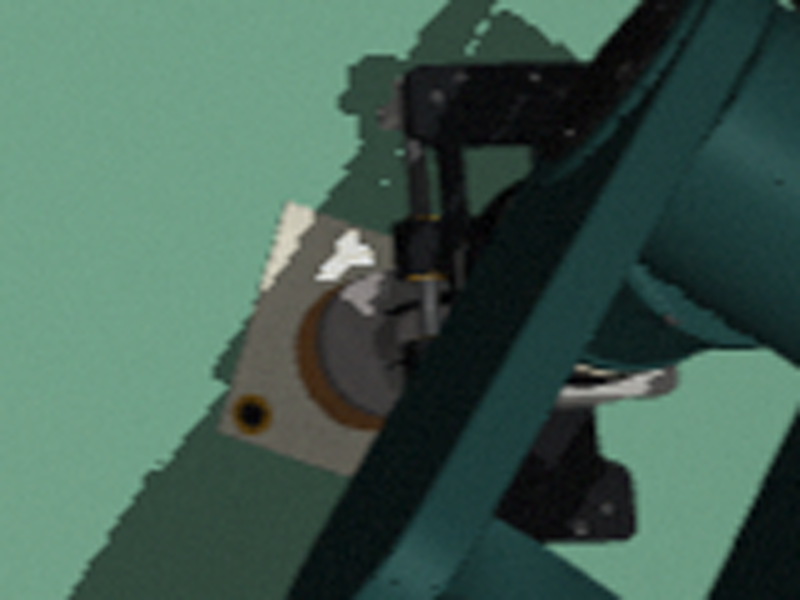

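Disc lines up laterally over the patch, still about 20 mm up. Lowering.

```bash
python3 -m handwheel '[{"delta_pos":[0,7,0],"yaw":0},{"delta_pos":[-0.5,14,0],"yaw":0},{"delta_pos":[-0.5,17.5,0],"yaw":0},{"delta_pos":[-0.5,17.5,0],"yaw":0},{"delta_pos":[-0.5,17.5,0],"yaw":0}]'; python3 go.py 496 -301.8 25.6 0; python3 -c "
from h import *
s=cam('side'); save(s,'s21',(180,310,120,90),6)"
```

```text
time: 38.1
tool_pos: [0.4952, -0.3014, 0.0268]
ee_rot: [-1.57, 0.0, -0.0]
wrist_force: [-0.0, 0.8, -4.3]
width: 0.0213
t 38.1 at [ 495.2 -301.4   26.8] rot [-1.57  0.   -0.  ] w 21.3 F [-0.   0.8 -4.3]
delta_pos [ 0.8  1.2 -0.4] yaw -0.0 dist 2
```

View pics/s21.png

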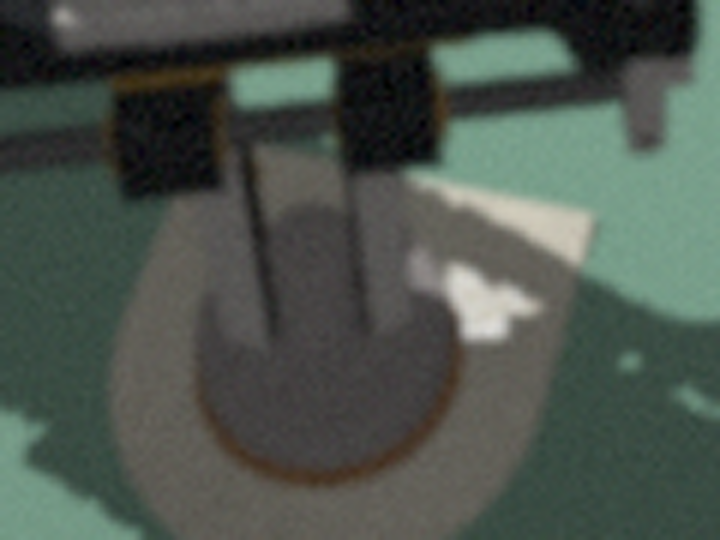

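```bash
python3 -m handwheel '[{"delta_pos":[0.5,0.8,0],"yaw":0},{"delta_pos":[0.5,1.2,0],"yaw":0},{"delta_pos":[0.5,1.4,0],"yaw":0},{"delta_pos":[0.5,1.4,0],"yaw":0}]'; python3 -m handwheel '[{"delta_pos":[0,0,0],"yaw":0},{"delta_pos":[0,0,0],"yaw":0},{"delta_pos":[0,0,0],"yaw":0},{"delta_pos":[0,0,0],"yaw":0},{"delta_pos":[0,0,0],"yaw":0},{"delta_pos":[0,-8,0],"yaw":0},{"delta_pos":[0,-25,0],"yaw":0},{"delta_pos":[0,-60,0],"yaw":0},{"delta_pos":[0,-95,0],"yaw":0},{"delta_pos":[0,-120,0],"yaw":0},{"delta_pos":[0,-130,0],"yaw":0},{"delta_pos":[0,-130,0],"yaw":0}]' 65;python3 go.py 330 -60 200 0
```

```text
time: 38.55
tool_pos: [0.4958, -0.3015, 0.0257]
ee_rot: [-1.571, -0.0, 0.0]
wrist_force: [0.3, 0.7, -4.6]
width: 0.0216
time: 39.75
tool_pos: [0.4966, -0.3022, 0.1578]
ee_rot: [-1.573, -0.003, -0.0]
wrist_force: [0.3, 0.5, -0.5]
width: 0.0701
t 39.75 at [ 496.6 -302.2  157.8] rot [-1.573 -0.003 -0.   ] w 70.1 F [ 0.3  0.5 -0.5]
delta_pos [-166.5  -43.3  242.1] yaw -0.0 dist 297
```

Move the arm away to look at everything.

```bash
python3 -m handwheel '[{"delta_pos":[-10,-3,15],"yaw":0},{"delta_pos":[-30,-10,45],"yaw":0},{"delta_pos":[-53,-17,78],"yaw":0},{"delta_pos":[-76,-24,111],"yaw":0},{"delta_pos":[-99,-31,144],"yaw":0},{"delta_pos":[-122,-38,177],"yaw":0},{"delta_pos":[-142,-43,207],"yaw":0},{"delta_pos":[-158,-43,230],"yaw":0},{"delta_pos":[-166,-43,242],"yaw":0},{"delta_pos":[-166,-43,242],"yaw":0},{"delta_pos":[-166,-43,242],"yaw":0}]'
python3 - <<'E'
from m import *
t=cam('top'); save(t,'t22'); save(t,'t22b',(80,200,130,100),6); s=cam("side"); save(s,'s22',(130,80,320,340),1.7); 
save(t,'t22c',(370,205,80,80),6)
E
```

```text
time: 40.85
tool_pos: [0.33, -0.0599, 0.1978]
ee_rot: [-1.571, 0.001, 0.0]
wrist_force: [-0.9, -0.1, -0.7]
width: 0.0699
```

View pics/t22.png

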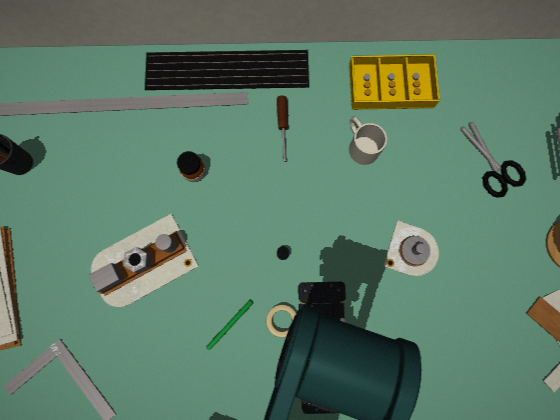

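View pics/t22b.png

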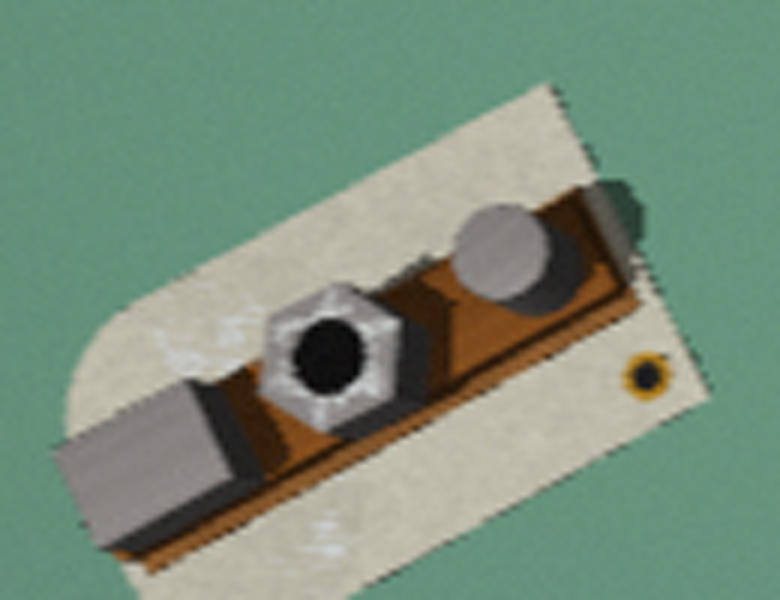

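View pics/t22c.png

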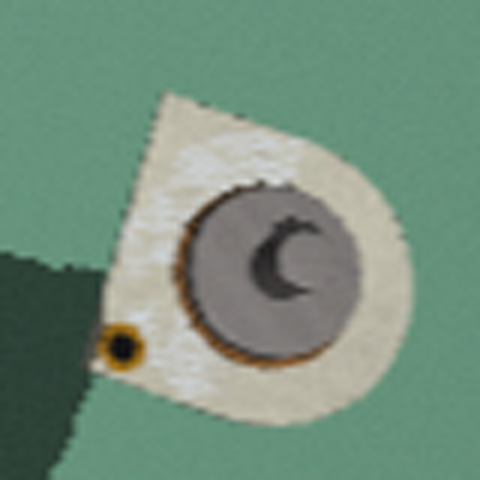

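View pics/s22.png

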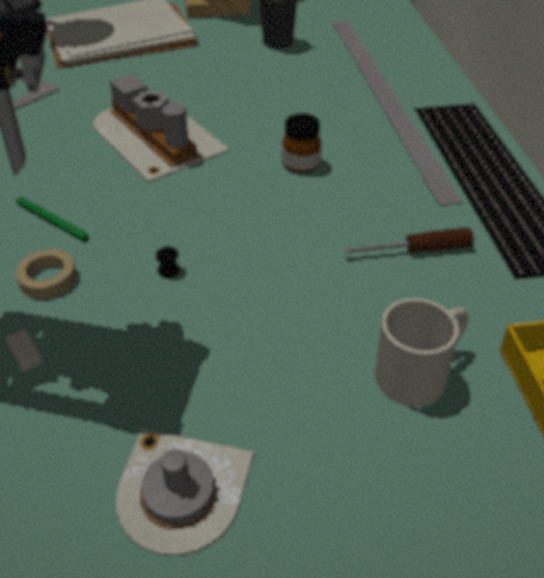

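Run:
```python
from m import *
t=cam('top'); L=light(t,105)
a=np.radians(28.2);R=np.array([[-np.cos(a),-np.sin(a)],[np.sin(a),-np.cos(a)]])
for nm,uv,z in(("round",(163,242),.081),("block",(104,278),.061),("disc",(410,255),.019)):
    r=meas(t,at(L,uv),z); print(nm,*r, "local" ,R@(np.array(r[1])-[482.6,306.4]))
r=meas(t,at(t["image"].max(2)<40,(134,259)),.065); print("hexa",*r,R@(np.array(r[1])-[482.6,306.4]))
print("obs",robot.get_obs()["time"])
```

```text
round [500.8 304.9] [498.1 297.1] [ 73.2 205. ] 28.2 local [-9.26548139 15.52065896]
block [503.2 311.6] [500.4 303.7] [ 74.8 209.6] 28.2 local [-14.41131438  10.79092294]
disc [ 498.2 -295.1] [ 495.6 -297.1] [111.2 111. ] 69.5 local [273.72744172 538.00979326]
hexa [484.5 301.4] [484.4 301.7] [21.2 20.7] 88.9 [0.63464238 4.9927176 ]
obs 41.0
```

Run:
```python
from m import *
t=cam('top')
a=np.radians(28.2);R=np.array([[-np.cos(a),-np.sin(a)],[np.sin(a),-np.cos(a)]])
w=lambda u,v,o,z:ray(t,[(u/6+o[0]-.4,v/6+o[1]-.4)],z)[0,:2]*1000
print("disc",w(274.5,275,(370,205),.019),"patch 497,-302.8")
for n,u,v,z in(("round",501,252,.081),("block",148,465,.061),("hexa",328,357,.065)):
    print(n,R@(w(u,v,(80,200),z)-[482.6,306.4]))
```

```text
disc [ 495.95284545 -301.0270961 ] patch 497,-302.8
round [ 1.32346764 76.31134565]
block [  3.47168831 -65.56732521]
hexa [1.06146704 5.31296338]
```

```bash
python3 -c "
from bench import robot
print(robot.close_job())"
```

```text
the job is handed in; nothing more can be done
None
```

I've pressed both patterns as asked and handed the job in at about 41 s of the 115 s allowed, with the arm clear and touching nothing.

- **Large pattern:** The wooden bar lies lengthwise on the card strip, about 1–3 mm off centre. The three steel weights stand upright on it. Measured along the strip from its centre, positive towards the brass-ringed hole:

| Weight | Position along strip |
|---|---|
| Round, at the hole end | +76 mm |
| Hexagonal, in the middle | +5 mm |
| Rectangular block, at the other end | −66 mm |

- **Small pattern:** The knobbed weight sits on the round patch, within about 2 mm of its centre.
- **Jar and mug:** In the last pictures both still stand where they were. The pencil, tape and other things I looked at also showed no sign of having moved.

**Disagreements:** The top camera put the bar 2–3 mm further towards the hole side and hole end than the arm's own position did. A close-up still showed about 4–5 mm of strip beside the bar on that side, where a centred bar would leave 6 mm, so I left it. In the last check, automatic outlines of the round weight, block and disc merged with their surroundings. I read those three positions by hand from enlarged pictures instead.

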